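# Fit the fan nozzle to the open push-in air outlet

## Task

Take the fan nozzle (the bent steel tube with the wide flat head) from its stand and fit it upright in the one open push-in outlet of the air block, its head pointing squarely out over the block's front, the side where the lens tray stands. Push the tube in past the grip and the seal until its foot has pressed the sprung check valve underneath about half-way down, without driving it to the bottom; then tug the tube upwards firmly enough to draw the collar up and prove that it is held, and let go, leaving it gripped with the valve open. Leave the round jet nozzle, the tray, the black box and the tape roll where they are.

Things in the scene. Friction and masses are not known exactly. Their poses are not given: they have to be found in the camera images.
- nozzle: The fan nozzle, loose, 50 to 100 g: straight steel tube, 12 mm outside diameter, bent over at the top and ending in a grey flat fan head 42 mm wide that points to its own -x, dipping 25 degrees. Origin: centre of the tube's lower end (foot), z up the tube. Straight from z = 0 to 105 mm (lowest 3.5 mm tapers to 8 mm); top of the bend z = 131 mm; head x = -30 to -76 mm, z = 90 to 128 mm.
- nozzle_grip (a point): Where to grip the fan nozzle from above: on the tube's axis, 88 mm above its foot, a finger on its +y and one on its -y side (one on the -x side would foul the head). The nozzle starts upright in a hole of the stand, foot 40 mm below the stand's top, with 0.5 mm play all round, so it may lean 1 or 2 degrees.
- nozzle_tip (a point): Middle of the fan head's slotted front face: x = -76 mm, z = 101 mm in the nozzle's frame.
- manifold: The air block: fixed aluminium bar, 50 x 200 x 40 mm high, long along its y, three black push-in outlets 60 mm apart along the middle of its top, a gauge at its -y end (79 mm high), a brass valve at its +y end. Origin: centre of its underside; its front is its own -x side, where the tray stands. Two outlets hold black blanking plugs, tops 48 mm above the bar; which outlet is open varies.
- outlet: The open push-in outlet, fixed on the bar and turned with it (its -x is the block's front): black body, 26 mm across, 31 mm high, grey release collar above. Origin: centre of its underside on the bar's top, 40 mm above the bench; z up the bore. Going in, the foot meets the jaws at z = 26 to 19 mm (1 to 4 N), the seal at 16 to 12.5 mm (rising to 3 to 6 N, which stays as drag), then the valve.
- outlet_mouth (a point): Centre of the open outlet's mouth, at the collar's top, 38 mm above the outlet's origin. The collar is 22 mm across; a funnel 3 mm deep narrows from 17.6 to 13 mm diameter, then a straight bore.
- valve (a joint): How far the check valve's poppet at the bottom of the bore is pressed down, in m: 0 shut, 0.005 bottomed; spring 2.5 N/mm, no preload. Its cartridge is screwed in by hand, so where the foot meets it is unknown: outlet z = 11.5 to 5 mm. Feel for it. Right: 0.0025 (6 N on top of the drag, 9.5 to 11 N at the hand), at least 0.0015; over 0.0036 jams it. At the end still over 0.0004.
- collar (a joint): How far the release collar and jaws stand pressed down, in m: 0 empty, 0.0016 while the tube is pushed in, 0.0008 to 0.0014 at rest after. The jaws let the tube in and bite when it is pulled: 12 to 16 N of upward pull at the hand draws the tube up 1 to 1.5 mm and the collar to below 0.0006; keep it up for 0.3 s. Above 20 N the tube creeps out. Pressed to 0.004 (6 N) it frees the tube.
- stand: The nozzle stand: fixed black block, 55 x 160 x 50 mm high, with two upright holes of 13 mm diameter, 40 mm deep, 90 mm apart along its y; one holds the fan nozzle, the other the round jet nozzle, which way round varies. Origin: centre of its underside.
- jet: The round jet nozzle, not wanted: the same bent 12 mm tube, but with a slim round pointed tip; loose in the stand's other hole. Origin: its foot. Leave it where it is.
- tray: White plastic tray, 130 x 190 x 30 mm, with dark visor lenses, loose on the bench in front of the air block. Origin: centre of its underside. Leave it where it is.
- carton: Black retail box, 100 x 75 x 35 mm, loose on the bench beyond the stand. Origin: centre of its underside. Leave it where it is.
- tape: Roll of clear tape, 90 mm diameter, 48 mm high, lying flat and loose on the bench nearer than the stand. Origin: centre of its underside. Leave it where it is.
There are look-alikes about, which are no part of the job. What is shaped like the nozzle but orange is not meant.

How it is judged:
By the outcome, as a careful person would: the job done as asked, in the order asked, and still so for the second after the job is handed in, with the robot touching nothing.
It also fails if it takes over 54 s, if anything falls off the work surface, if the arm or the gripper's body presses on something with over 40 N, if the wrist force passes 120 N, or if a joint passes its speed limit or range.

## Robot

A 7-joint arm with a two-finger parallel gripper is mounted at the origin on the work surface. World frame = base frame: x ahead of the robot, y to its left, z up, the work surface at z = 0. Lengths are in m, angles in rad, forces in N, time in s.
With the tool pointing down it reaches from about 0.425 to 0.875 m from the base axis. Payload 9.9 kg.
Tool frame: the origin (TCP) lies midway between the tips of the shut fingers; the grasp point (between the pads) lies 19 mm behind it (bot.tcp_to_grasp is the distance from the TCP to the grasp point, in m); x points along the fingers, y is the direction in which the jaws open and shut, and the axes are right-handed (so a half turn about x gives the same grasp; the last joint's range is limited). The gripper opens to 85 mm and grips with 20 to 120 N. Pads are 22 mm wide; open, the fingers measure 114 mm over their backs; the gripper's body (76 mm by 85 mm) begins 54 mm behind the grasp point. The pads swing forward as they close: fully open they stand 13 mm farther back than shut.
Start: joints at [-1.247, 0.576, 0.025, 1.437, -0.015, 1.129, -0.057], TCP at [0.268, 0.62, 0.231] pointing down, gripper open.
Joint ranges: [-2.76, 2.76], [-0.34, 2.15], [-1.52, 1.57], [0.19, 2.46], [-1.09, 4.23], [0.17, 1.99], [-2.82, 2.82]. Speed limits (rad/s): [2.22, 2.22, 3.01, 3.01, 3.14, 3.14, 3.14].

## Interface

Orientations are given as a rotation vector (axis times angle).
In Python, from cell import bot, get_image gives the robot as it stands.
- The arm moves only by the shell command python3 -m crank 'ROWS'. ROWS is JSON, a list of rows, each a list of 7 numbers: the turn, a rotation vector about the tool's x, y, z in rad, then the shift along the tool's x, y, z in m, then the opening, from 0 (shut) to 1 (fully open). In form: [[rx, ry, rz, dx, dy, dz, grip], ...]. A call has 1 to 8 rows; each row shifts and turns the commanded pose from where the row before left it, along the tool's axes as they then stand; what a row does not reach is not made up. A row lasts 1/12 s, in which the tool goes at most 41.7 mm and 7.16 degrees, less where a joint would pass 70% of its speed; a pose out of reach is approached as far as the arm can. A call is refused whole if a number of a shift passes 0.0417 or a number of a turn 0.125, either way. A call with a gripper value outside its range is refused whole. The fingers move at their own pace and stop on an object; the grip force is fixed at half the most. Time passes only in rows, so rows that do not move let the fingers close. It gives the time, the measured TCP pose, the force and the opening at its end, in the units of the state.
- bot.observe(): the state, without advancing time (a new reading comes with each control period).
- get_image(name): name is "side" or "top" or "wrist"; returns a dict with "frame" (400x640x3 uint8, red, green, blue), "range_z" (400x640 float32, m along the optical axis (not along the pixel's ray), 0 where there is no reading), "fov_y" (degrees; the focal length in pixels is half the picture's height over the tangent of half this angle, whatever the lens; pixels are square), "cx", "cy" (the principal point, pixels), "rvec" (rotation vector, rad) and "tvec" (3), from world to camera coordinates, as OpenCV has them; the wrist camera has in their place "hand_eye" (4x4, takes a point from camera to tool coordinates, whose origin is the TCP and whose axes are the tool frame's). Camera axes: x right, y down, z forward; pixel columns grow to the right and rows downward; lengths in m; the calibration is good to about 2 mm. A picture is of the moment at which its call begins: read the wrist's pose just before it.
- bot.close_job(): hands the job in, once; it reports no verdict.
The state is a dict: "t": time; "q": joint angles; "qd": joint speeds; "joint_efforts": joint torques, N m; "ee_pos": TCP position; "eef_rot": TCP orientation; "contact_force": force on the tool from outside, world axes, zero at the start; "moment": the same for the moment, N m; "width": opening from 0.0 (shut) to 1.0 (fully open).
Only numpy, scipy, OpenCV 4.12 (cv2) and the standard library are available. Lean on these libraries where they do the work, as an engineer would, in place of code of your own. Each camera call takes 0.05 s, during which the arm holds its last target.

## Working session

There is one attempt and no reset: what is moved stays moved. The work goes in short steps, Python scripts to look and compute and a shell command to move; the robot and the scene stay as the last step left them, time stands still between calls to the robot, and variables do not carry over. Pictures are saved under pics/ and viewed, and the job is handed in when it is done.

```bash
ls; mkdir -p pics; python3 - <<'E'
from cell import bot,get_image
import cv2
print(bot.observe())
for n in("top","side","wrist"):
    s=bot.observe();g=get_image(n);cv2.imwrite(f"pics/{n}0.png",cv2.cvtColor(g["frame"],cv2.COLOR_RGB2BGR))
    print(n,{k:v for k,v in g.items() if k not in("frame","range_z")})
E
```

```text
pics
{'t': 0.0, 'q': array([-1.24680385,  0.57652548,  0.02485702,  1.43791314, -0.01498112,
        1.12899303, -0.05647965]), 'qd': array([ 3.11558679e-04,  4.15434358e-04,  9.49943422e-05, -3.78103511e-05,
       -8.26422980e-05,  1.72107407e-05, -1.02141230e-03]), 'joint_efforts': array([-1.04870589e-04, -7.65768099e+01,  2.25053430e+00, -2.85971028e+01,
        1.53184292e-02,  1.25358050e-02, -2.35396095e-05]), 'ee_pos': array([0.26752181, 0.61922982, 0.2304456 ]), 'eef_rot': array([ 0.31855259,  1.54725654, -0.3211415 ]), 'contact_force': array([ 0.2170757 , -0.44239426, -0.87221564]), 'moment': array([-0.01228002,  0.04042509, -0.01553628]), 'width': 0.9971620199590936}
top {'fov_y': 57.36661175046684, 'cx': 316.98604414395095, 'cy': 192.1901384114491, 'rvec': array([ 2.14317883, -2.12156118,  0.18521502]), 'tvec': array([-0.10021309,  0.47450026,  0.76956609])}
side {'fov_y': 51.856692048215436, 'cx': 317.44617692031676, 'cy': 199.5074836853685, 'rvec': array([ 0.31005407, -2.76290539,  1.20327187]), 'tvec': array([0.46189912, 0.18314442, 0.79321341])}
wrist {'fov_y': 69.18964926916328, 'cx': 321.50002096296197, 'cy': 199.73324132891668, 'hand_eye': array([[-4.13411129e-04, -3.08382106e-01,  9.51262480e-01,
        -1.42475916e-01],
       [ 9.99999186e-01, -1.27570125e-03,  2.10324220e-05,
        -2.46754747e-04],
       [ 1.20704071e-03,  9.51261714e-01,  3.08382383e-01,
        -7.85585178e-02],
       [ 0.00000000e+00,  0.00000000e+00,  0.00000000e+00,
         1.00000000e+00]])}
```

View pics/top0.png

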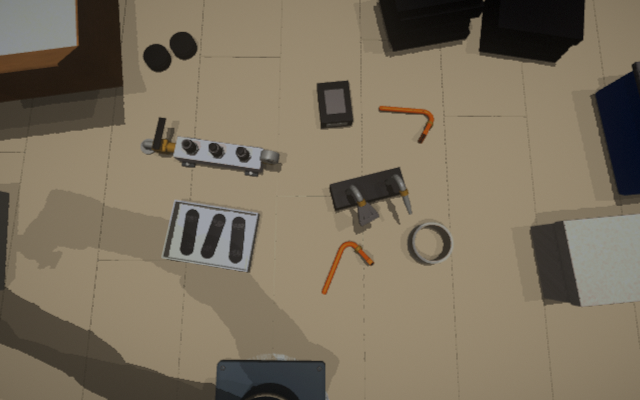

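View pics/side0.png

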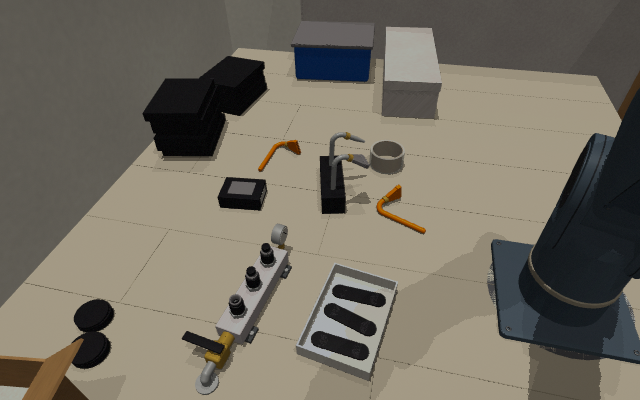

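View pics/wrist0.png

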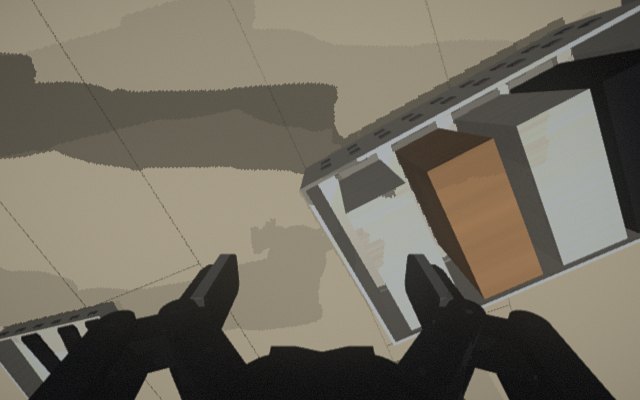

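Top view: the block is at about (220,152), the stand at (367,188). The fan head, wide, is at (365,212) in the left hole; the jet is at (405,200). Next I'll zoom in and measure.

```bash
cat > h.py <<'E'
import numpy as np,cv2
from cell import bot,get_image
from scipy.spatial.transform import Rotation as R
def cam(n):
    s=bot.observe();g=get_image(n)
    H,W=g["frame"].shape[:2];f=H/2/np.tan(np.radians(g["fov_y"])/2)
    if n=="wrist":
        T=np.eye(4);T[:3,:3]=R.from_rotvec(s["eef_rot"]).as_matrix();T[:3,3]=s["ee_pos"]
        C=T@g["hand_eye"]
    else:
        M=np.eye(4);M[:3,:3]=R.from_rotvec(g["rvec"]).as_matrix();M[:3,3]=np.ravel(g["tvec"]);C=np.linalg.inv(M)
    v,u=np.mgrid[:H,:W];z=g["range_z"]
    d=np.stack([(u-g["cx"])/f,(v-g["cy"])/f,np.ones_like(z)],-1)
    P=(d*z[...,None])@C[:3,:3].T+C[:3,3]; P[z<=0]=np.nan
    return dict(img=g["frame"],z=z,P=P,C=C,f=f,cx=g["cx"],cy=g["cy"],s=s)
def ray(c,u,v):
    d=c["C"][:3,:3]@np.array([(u-c["cx"])/c["f"],(v-c["cy"])/c["f"],1.]);return c["C"][:3,3],d
def onplane(c,u,v,h):
    o,d=ray(c,u,v);return o+d*(h-o[2])/d[2]
def proj(c,p):
    q=c["C"][:3,:3].T@(np.asarray(p)-c["C"][:3,3]);return c["f"]*q[:2]/q[2]+[c["cx"],c["cy"]]
def save(c,name,box=None,k=1):
    im=c["img"]
    if box: im=im[box[1]:box[3],box[0]:box[2]]
    im=cv2.resize(im,None,fx=k,fy=k,interpolation=cv2.INTER_CUBIC)
    cv2.imwrite("pics/"+name,cv2.cvtColor(im,cv2.COLOR_RGB2BGR))
def st():
    s=bot.observe();print("t",s["t"],"p",s["ee_pos"].round(4),"\n",R.from_rotvec(s["eef_rot"]).as_matrix().round(4),"\nF",s["contact_force"].round(2),"w",s["width"])
E
python3 - <<'E'
from h import *
t=cam("top");s=cam("side")
save(t,"t1.png",(130,100,300,200),4.7);save(t,"t2.png",(310,150,470,270),5)
save(s,"s1.png",(170,210,310,390),3.3);save(s,"s2.png",(300,120,420,220),6)
st()
# clusters
for c,n in((t,"top"),(s,"side")):
    P=c["P"]
    print(n,"bench z median",np.nanmedian(P[...,2]))
    # block top
    for nm,u,v in (("plug?",0,0),):pass
P=t["P"]
for (u,v) in [(190,147),(215,150),(243,154),(205,153),(229,157),(360,195),(355,188),(370,190),(390,180)]:
    print(u,v,P[v,u].round(4))
print(proj(t,[0,0,0]))
E
```

```text
t 0.25 p [0.2676 0.6195 0.2309] 
 [[-3.000e-04  3.966e-01  9.180e-01]
 [-7.000e-04  9.180e-01 -3.966e-01]
 [-1.000e+00 -8.000e-04  0.000e+00]] 
F [ 0.26 -0.88  0.08] w 1.0012868823294025
top bench z median 0.00030380236165772345
side bench z median 0.0002473188240018631
190 147 [0.5675 0.1825 0.0704]
215 150 [0.5594 0.1257 0.0769]
243 154 [0.5509 0.0647 0.0777]
205 153 [0.5627 0.1583 0.0409]
229 157 [0.5541 0.1038 0.0402]
360 195 [ 0.4538 -0.1789  0.1391]
355 188 [ 0.468  -0.1696  0.1366]
370 190 [ 0.48   -0.2117  0.0499]
390 180 [ 0.492  -0.2456  0.102 ]
[269.38268975 417.58787562]
```

```bash
ls pics
```

```text
s1.png
s2.png
side0.png
t1.png
t2.png
top0.png
wrist0.png
```

View pics/t1.png

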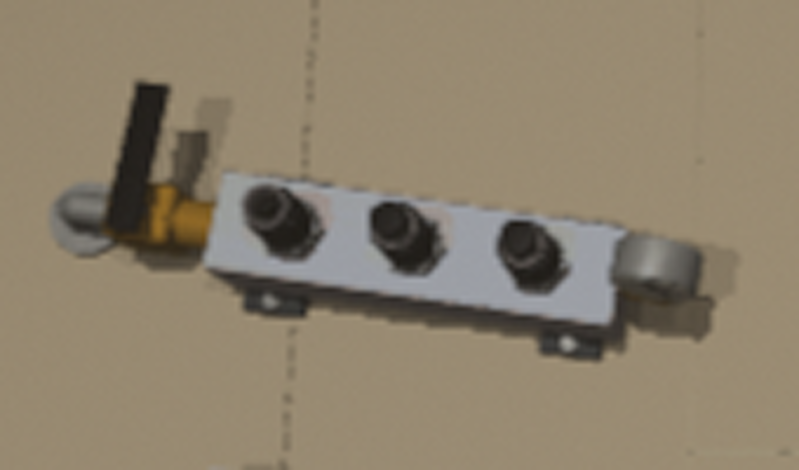

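View pics/t2.png

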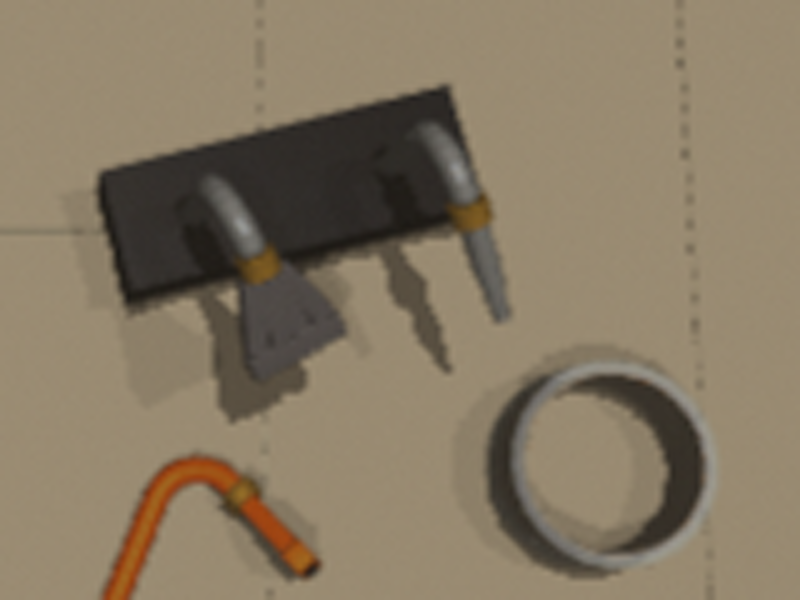

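View pics/s1.png

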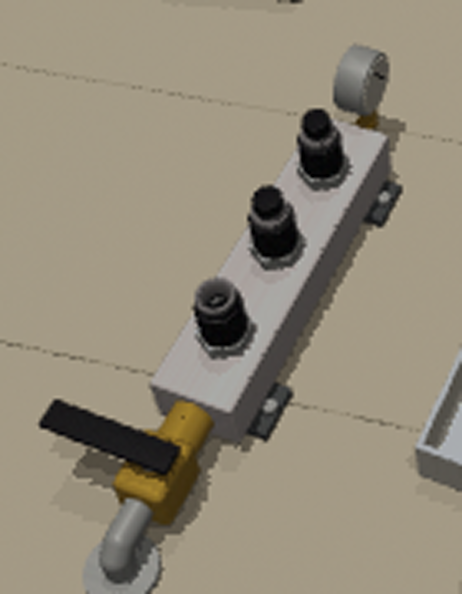

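View pics/s2.png

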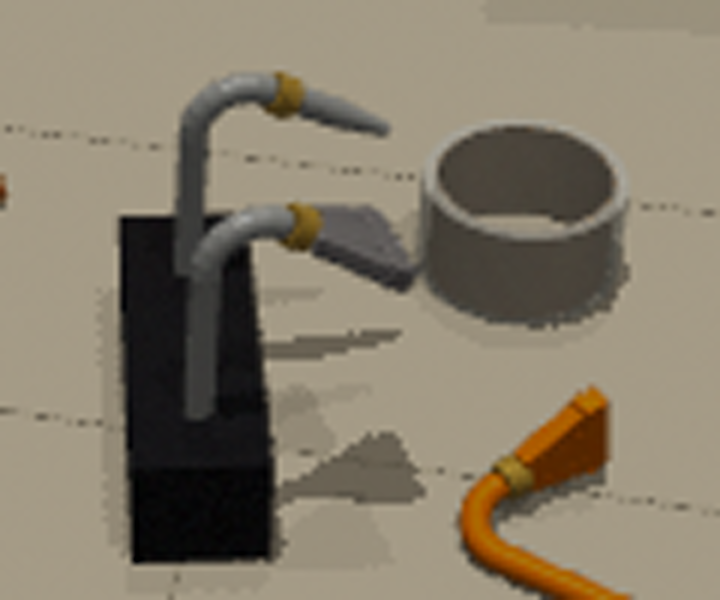

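The open outlet is the one beside the brass valve: in the side view its hollow grey collar is at about (236,298). The other two hold plugs. The fan nozzle is in the stand's +y hole.

```bash
cat > m.py <<'E'
from h import *
t=cam("top");s=cam("side")
def rect(P,lo,hi,box):
    m=(P[...,2]>lo)&(P[...,2]<hi)&(P[...,0]>box[0])&(P[...,0]<box[1])&(P[...,1]>box[2])&(P[...,1]<box[3])
    q=P[m];r=cv2.minAreaRect((q[:,:2]*1000).astype(np.float32));return q,r
for n,c in(("top",t),("side",s)):
    P=c["P"]
    q,r=rect(P,.036,.044,(.5,.63,.02,.235));print(n,"block",len(q),r,q[:,2].mean())
    q,r=rect(P,.045,.055,(.4,.56,-.33,-.1));print(n,"stand",len(q),r,q[:,2].mean())
    # nozzle points above stand
    m=(P[...,2]>.10)&(P[...,0]>.33)&(P[...,0]<.56)&(P[...,1]>-.215)&(P[...,1]<-.12)
    q=P[m];print(" nozzle",len(q),q.min(0).round(4),q.max(0).round(4))
    mm=(q-q.mean(0))[:,:2];w,v=np.linalg.eigh(mm.T@mm);print(" axis",np.degrees(np.arctan2(-v[1,1]*np.sign(v[0,1]),-abs(v[0,1]))))
    # outlet collar top
    m=(P[...,2]>.072)&(P[...,2]<.083)&(P[...,0]>.5)&(P[...,0]<.63)&(P[...,1]>.15)&(P[...,1]<.22)
    q=P[m];print(" collar",len(q),q.mean(0).round(4),q.min(0).round(4),q.max(0).round(4))
    for lo,hi in((.15,.22),(.1,.15),(.03,.095)):
        m=(P[...,2]>.055)&(P[...,0]>.5)&(P[...,0]<.63)&(P[...,1]>lo)&(P[...,1]<hi);print("  maxz",lo,P[m][:,2].max())
E
python3 m.py
```

```text
top block 1313 ((564.382568359375, 131.16184997558594), (200.28289794921875, 50.49131774902344), 82.3287124633789) 0.039606022023788885
top stand 1504 ((447.07489013671875, -225.99085998535156), (141.17288208007812, 178.656982421875), 14.707990646362305) 0.049771311950665614
 nozzle 485 [ 0.3958 -0.2148  0.101 ] [ 0.4779 -0.158   0.1417]
 axis -151.4377166818245
 collar 65 [0.5724 0.1905 0.0765] [0.5621 0.1801 0.0721] [0.5833 0.2009 0.0804]
  maxz 0.15 0.08038286421979057
  maxz 0.1 0.09172273569542555
  maxz 0.03 0.08940997855325217
side block 1598 ((564.8403930664062, 125.35734558105469), (214.8690948486328, 50.728721618652344), 81.94535064697266) 0.03954198255478801
side stand 797 ((448.879150390625, -223.70599365234375), (138.7765350341797, 180.1562042236328), 14.680240631103516) 0.04935351140923613
 nozzle 342 [ 0.3972 -0.2149  0.1008] [ 0.4797 -0.1545  0.1407]
 axis -153.99972497528336
 collar 91 [0.5745 0.1905 0.0765] [0.5635 0.1802 0.0722] [0.5855 0.2017 0.0799]
  maxz 0.15 0.07992720466379877
  maxz 0.1 0.0899006670453325
  maxz 0.03 0.08987267232536134
```

```bash
cat >> h.py <<'E'
def plan(p,yaw,tilt=True):
    s=bot.observe();M=R.from_rotvec(s["eef_rot"]).as_matrix();y=np.radians(yaw)
    T=np.column_stack([[0,0,-1],[-np.sin(y),np.cos(y),0],[np.cos(y),np.sin(y),0]])
    print("t",round(s["t"],3),"shift tool mm",(1000*M.T@(np.asarray(p)-s["ee_pos"])).round(2),"turn",R.from_matrix(M.T@T).as_rotvec().round(4),"F",s["contact_force"].round(2),"pos",s["ee_pos"].round(4),"w",round(s["width"],3))
E
python3 - <<'E'
from h import *
plan([.562,.19,.231],-7.7)
t=cam("top")
P=t["P"]
m=(P[...,2]>.046)&(P[...,2]<.053)&(P[...,0]>.42)&(P[...,0]<.56)&(P[...,1]>-.33)&(P[...,1]<-.1)
m=cv2.morphologyEx(m.astype(np.uint8),cv2.MORPH_OPEN,np.ones((3,3)))>0
print(cv2.minAreaRect((P[m][:,:2]*1000).astype(np.float32)))
E
```

```text
t 0.35 shift tool mm [ 2.0000e-01 -2.7758e+02  4.4056e+02] turn [-0.2734 -0.      0.0004] F [-0.21 -0.94 -0.09] pos [0.2677 0.6195 0.2311] w 0.999
((486.2987060546875, -206.02194213867188), (55.48951721191406, 159.9752960205078), 14.596660614013672)
```

```bash
python3 -m crank '[[0,0,0,0,-0.0174,0.0275,1],[0,0,0,0,-0.0174,0.0275,1],[0,0,0,0,-0.0174,0.0275,1],[0,0,0,0,-0.0174,0.0275,1],[0,0,0,0,-0.0174,0.0275,1],[0,0,0,0,-0.0174,0.0275,1],[0,0,0,0,-0.0174,0.0275,1],[0,0,0,0,-0.0174,0.0275,1]]' && python3 -m crank '[[0,0,0,0,-0.0174,0.0275,1],[0,0,0,0,-0.0174,0.0275,1],[0,0,0,0,-0.0174,0.0275,1],[0,0,0,0,-0.0174,0.0275,1],[0,0,0,0,-0.0174,0.0275,1],[0,0,0,0,-0.0174,0.0275,1],[0,0,0,0,-0.0174,0.0275,1],[0,0,0,0,-0.0174,0.0275,1]]' && python3 -m crank '[[-0.091,0,0,0,0,0,1],[-0.091,0,0,0,0,0,1],[-0.091,0,0,0,0,0,1],[0,0,0,0,0,0,1],[0,0,0,0,0,0,1]]'
python3 - <<'E'
from h import *
st();w=cam("wrist");save(w,"w1.png")
P=w["P"]
m=(P[...,2]>.036)&(P[...,2]<.044)&(P[...,0]>.5)&(P[...,0]<.64)&(P[...,1]>.02)&(P[...,1]<.235)
print(cv2.minAreaRect((P[m][:,:2]*1000).astype(np.float32)))
m=(P[...,2]>.073)&(P[...,2]<.083)&(P[...,0]>.5)&(P[...,0]<.63)&(P[...,1]>.16)&(P[...,1]<.22)
print(m.sum(),P[m].mean(0),P[m].min(0),P[m].max(0)); v,u=np.nonzero(m);print(u.min(),u.max(),v.min(),v.max())
print(proj(w,[.5724,.1906,.078]))
E
```

```text
t: 1.07
ee_pos: [0.4151, 0.4032, 0.2315]
eef_rot: [0.32, 1.547, -0.32]
contact_force: [0.8, 1.5, 0.7]
width: 0.999
t: 1.73
ee_pos: [0.5619, 0.1882, 0.2315]
eef_rot: [0.32, 1.547, -0.32]
contact_force: [0.3, -0.0, -0.1]
width: 1.002
t: 2.15
ee_pos: [0.5612, 0.1895, 0.2313]
eef_rot: [0.108, 1.568, -0.108]
contact_force: [-0.3, -0.6, -0.4]
width: 0.995
t 2.15 p [0.5612 0.1895 0.2313] 
 [[-0.000e+00  1.372e-01  9.905e-01]
 [ 2.000e-04  9.905e-01 -1.372e-01]
 [-1.000e+00  2.000e-04 -0.000e+00]] 
F [-0.32 -0.55 -0.39] w 0.9953694047324085
((566.5073852539062, 130.14413452148438), (200.0884246826172, 50.36908721923828), 81.9551010131836)
218 [0.57502386 0.18937717 0.0768607 ] [0.56409298 0.1789599  0.07331248] [0.58524457 0.19982148 0.07990484]
314 333 186 205
[324.26745005 194.03507268]
```

View pics/w1.png

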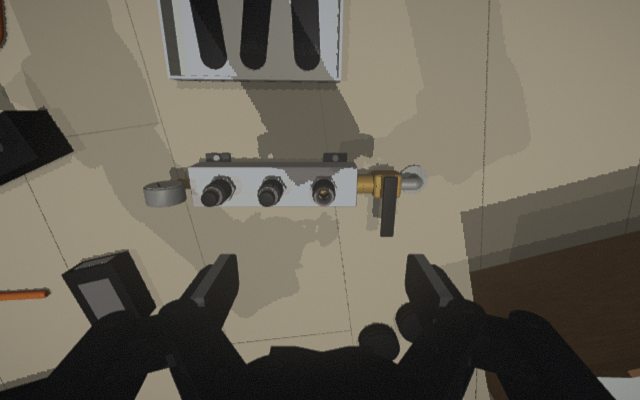

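Wrist view: the open outlet is at (324,195) with its bore visible, and the plugs are at (270,190) and (217,190). All three views agree within about 2 mm. Next I'll go above the nozzle.

```bash
python3 - <<'E'
from h import *
plan([.478,-.163,.231],28)
E
```

```text
t 2.2 shift tool mm [ 3.0000e-01 -3.6068e+02 -3.3900e+01] turn [-6.266e-01  0.000e+00 -1.000e-04] F [ 0.46 -0.23 -0.18] pos [0.5612 0.1896 0.2313] w 1.003
```

```bash
python3 -m crank '[[0,0,0,0,-0.036,-0.0034,1],[0,0,0,0,-0.036,-0.0034,1],[0,0,0,0,-0.036,-0.0034,1],[0,0,0,0,-0.036,-0.0034,1],[0,0,0,0,-0.036,-0.0034,1],[0,0,0,0,-0.036,-0.0034,1],[0,0,0,0,-0.036,-0.0034,1],[0,0,0,0,-0.036,-0.0034,1]]' && python3 -m crank '[[0,0,0,0,-0.036,-0.0034,1],[0,0,0,0,-0.036,-0.0034,1],[-0.105,0,0,0,0,0,0.7],[-0.105,0,0,0,0,0,0.7],[-0.105,0,0,0,0,0,0.7],[-0.105,0,0,0,0,0,0.7],[-0.105,0,0,0,0,0,0.7],[-0.105,0,0,0,0,0,0.7]]' && python3 -m crank '[[0,0,0,0,0,0,0.7],[0,0,0,0,0,0,0.7]]'
python3 - <<'E'
from h import *
st();w=cam("wrist");save(w,"w2.png")
P=w["P"]
m=(P[...,2]>.046)&(P[...,2]<.053)&(P[...,0]>.42)&(P[...,0]<.56)&(P[...,1]>-.33)&(P[...,1]<-.1)
m=cv2.morphologyEx(m.astype(np.uint8),cv2.MORPH_OPEN,np.ones((3,3)))>0
print("stand",cv2.minAreaRect((P[m][:,:2]*1000).astype(np.float32)))
m=(P[...,2]>.07)&(P[...,2]<.15)&(P[...,0]>.36)&(P[...,0]<.56)&(P[...,1]>-.225)&(P[...,1]<-.1)
np.save("m.npy",m);im=w["img"].copy();im[m]=im[m]//2+np.array([127,0,0],np.uint8);w["img"]=im;save(w,"w2m.png",None,1.25)
q=P[m];print(len(q),q.min(0).round(4),q.max(0).round(4))
mm=(q-q.mean(0))[:,:2];ww,v=np.linalg.eigh(mm.T@mm);print(" axis",np.degrees(np.arctan2(v[1,1],v[0,1])))
E
```

```text
t: 2.87
ee_pos: [0.495, -0.0935, 0.2316]
eef_rot: [0.108, 1.567, -0.108]
contact_force: [0.6, -0.0, -1.3]
width: 1.0
t: 3.53
ee_pos: [0.4792, -0.1624, 0.2314]
eef_rot: [-0.39, 1.535, 0.39]
contact_force: [0.4, 0.3, 0.2]
width: 0.695
t: 3.7
ee_pos: [0.4791, -0.1626, 0.2314]
eef_rot: [-0.384, 1.536, 0.384]
contact_force: [-0.2, 0.6, -0.3]
width: 0.699
t 3.7 p [ 0.4791 -0.1626  0.2314] 
 [[ 1.000e-04 -4.709e-01  8.822e-01]
 [ 1.000e-04  8.822e-01  4.709e-01]
 [-1.000e+00 -0.000e+00  2.000e-04]] 
F [-0.25  0.64 -0.34] w 0.6992762272468442
stand ((487.8370361328125, -207.02520751953125), (55.72444152832031, 159.6973419189453), 14.42847728729248)
2616 [ 0.397  -0.2191  0.1114] [ 0.4782 -0.1605  0.1414]
 axis -151.57150305896803
```

View pics/w2m.png

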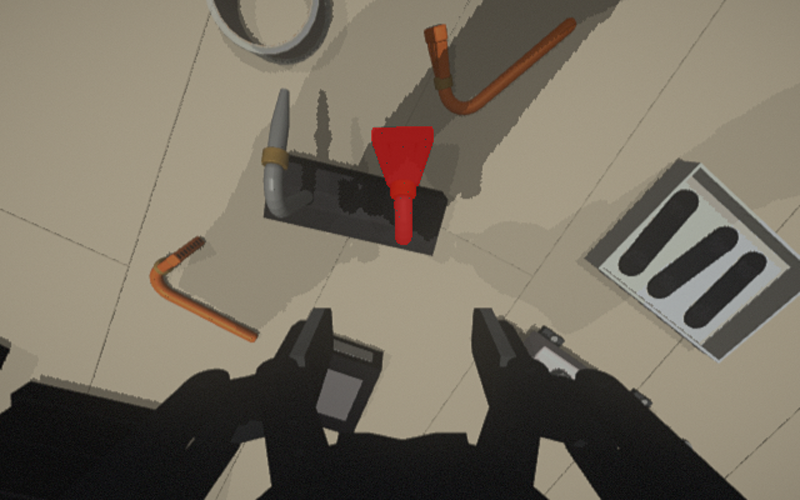

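```bash
cat > noz.py <<'E'
from h import *
def midline(c,box,zlo,yaw,o,zhi=.2):
    P=c["P"];m=(P[...,2]>zlo)&(P[...,2]<zhi)&(P[...,0]>box[0])&(P[...,0]<box[1])&(P[...,1]>box[2])&(P[...,1]<box[3])
    q=P[m];y=np.radians(yaw);ex=np.array([np.cos(y),np.sin(y)]);ey=np.array([-ex[1],ex[0]])
    a=(q[:,:2]-o)@ex;b=(q[:,:2]-o)@ey
    for lo in range(-84,16,6):
        k=(a*1000>=lo)&(a*1000<lo+6)
        if k.sum()>3: print(lo+3,k.sum(),"lat %.1f..%.1f mid %.2f z %.1f..%.1f"%(1000*b[k].min(),1000*b[k].max(),500*(b[k].min()+b[k].max()),1000*q[k,2].min(),1000*q[k,2].max()))
E
python3 - <<'E'
from noz import *
for n in("wrist","top"):
    print(n);midline(cam(n),(.36,.56,-.225,-.1),.07,28.4,np.array([.476,-.163]))
E
```

```text
wrist
-81 112 lat -21.2..18.9 mid -1.16 z 112.3..116.3
-75 361 lat -22.2..19.8 mid -1.18 z 112.6..118.6
-69 368 lat -22.0..19.7 mid -1.15 z 112.1..121.7
-63 316 lat -19.9..18.1 mid -0.92 z 114.0..124.6
-57 300 lat -18.0..15.3 mid -1.33 z 118.6..127.2
-51 240 lat -16.3..13.6 mid -1.36 z 119.4..130.4
-45 217 lat -13.7..11.9 mid -0.93 z 122.8..137.0
-39 160 lat -11.2..9.2 mid -0.99 z 124.3..138.8
-33 126 lat -9.5..7.4 mid -1.02 z 126.8..139.5
-27 104 lat -7.0..4.8 mid -1.10 z 133.4..140.9
-21 101 lat -6.2..4.8 mid -0.71 z 134.4..141.2
-15 88 lat -6.3..4.8 mid -0.76 z 133.4..140.7
-9 76 lat -6.5..5.0 mid -0.75 z 127.7..137.4
-3 49 lat -6.7..5.0 mid -0.84 z 121.1..133.9
top
```

```bash
python3 - <<'E'
from noz import *
s=cam("side");save(s,"s3.png",(280,100,440,230),4.5)
P=s["P"];o=np.array([.476,-.163])
m=(P[...,2]>.055)&(P[...,2]<.112)&(np.linalg.norm(P[...,:2]-o,axis=-1)<.018)
q=P[m];print(m.sum());d=(q[:,:2]-s["C"][:2,3]);d/=np.linalg.norm(d,axis=1)[:,None]
for lo in range(55,112,8):
    k=(q[:,2]*1000>=lo)&(q[:,2]*1000<lo+8)
    if k.sum()>2:
        dd=d[k].mean(0);n=np.array([-dd[1],dd[0]]);lat=q[k,:2]@n;dep=q[k,:2]@dd
        ax=n*(lat.min()+lat.max())/2+dd*(dep.min()+6/1000)
        print(lo,k.sum(),"axis",ax.round(4),"width",np.ptp(lat).round(4))
midline(s,(.36,.56,-.225,-.1),.112,28.4,o)
E
```

```text
103
55 12 axis [ 0.4746 -0.1614] width 0.0093
63 12 axis [ 0.4747 -0.1613] width 0.0092
71 15 axis [ 0.4749 -0.1621] width 0.0092
79 12 axis [ 0.4749 -0.1622] width 0.0091
87 16 axis [ 0.4739 -0.1627] width 0.0113
95 16 axis [ 0.4737 -0.1615] width 0.0113
103 16 axis [ 0.4737 -0.1611] width 0.0112
111 4 axis [ 0.4729 -0.1628] width 0.0089
-75 28 lat -19.0..23.2 mid 2.12 z 112.8..118.0
-69 28 lat -19.9..23.2 mid 1.64 z 113.0..120.1
-63 29 lat -15.6..21.9 mid 3.18 z 112.2..123.2
-57 29 lat -14.5..17.0 mid 1.27 z 113.6..126.4
-51 24 lat -12.4..13.8 mid 0.71 z 115.2..129.5
-45 20 lat -1.6..13.5 mid 5.96 z 118.3..135.5
-39 23 lat -4.0..11.1 mid 3.58 z 122.1..138.8
-33 20 lat -0.2..8.2 mid 3.99 z 121.3..138.7
-27 15 lat -2.4..7.8 mid 2.73 z 130.6..140.6
-21 15 lat -0.9..7.9 mid 3.52 z 131.4..141.2
-15 16 lat -3.1..7.4 mid 2.15 z 125.9..142.4
-9 20 lat 0.0..6.8 mid 3.43 z 114.9..138.7
-3 26 lat -1.2..9.6 mid 4.21 z 113.8..134.5
3 12 lat -2.1..6.3 mid 2.14 z 112.5..128.2
```

View pics/s3.png

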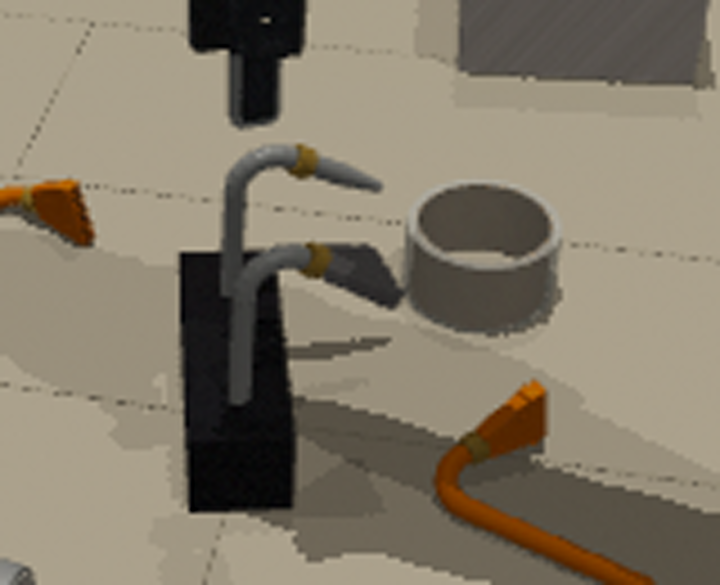

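```bash
python3 - <<'E'
from h import *
plan([.4746,-.1634,.079],28.4)
E
```

```text
t 3.9 shift tool mm [152.3    1.34  -4.44] turn [-0.003  -0.0001  0.    ] F [-0.5   0.23  0.01] pos [ 0.4792 -0.1625  0.2313] w 0.698
```

```bash
python3 -m crank '[[-0.003,0,0,0,0.0013,-0.0044,0.7],[0,0,0,0.022,0,0,0.7],[0,0,0,0.025,0,0,0.7],[0,0,0,0.025,0,0,0.7],[0,0,0,0.025,0,0,0.7],[0,0,0,0.025,0,0,0.7],[0,0,0,0.02,0,0,0.7],[0,0,0,0.01,0,0,0.7]]' && python3 -m crank '[[0,0,0,0,0,0,0.7],[0,0,0,0,0,0,0.7]]'
python3 - <<'E'
from h import *
plan([.4746,-.1634,.079],28.4)
w=cam("wrist");save(w,"w3.png");s=cam("side");save(s,"s4.png",(280,100,440,230),4.5)
E
```

```text
t: 4.57
ee_pos: [0.4732, -0.1633, 0.0771]
eef_rot: [-0.389, 1.538, 0.391]
contact_force: [-0.3, 0.5, -0.5]
width: 0.702
t: 4.73
ee_pos: [0.4742, -0.1635, 0.0792]
eef_rot: [-0.39, 1.536, 0.39]
contact_force: [0.2, -0.6, 0.2]
width: 0.699
t 4.733 shift tool mm [ 0.16 -0.07  0.37] turn [ 0.002  -0.0009 -0.0007] F [ 0.22 -0.65  0.18] pos [ 0.4742 -0.1635  0.0792] w 0.699
```

View pics/w3.png

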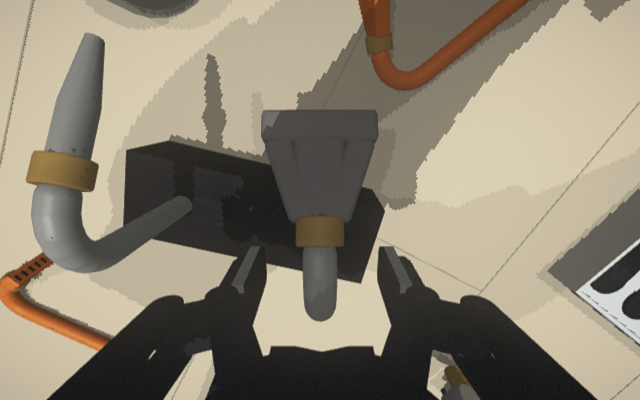

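View pics/s4.png

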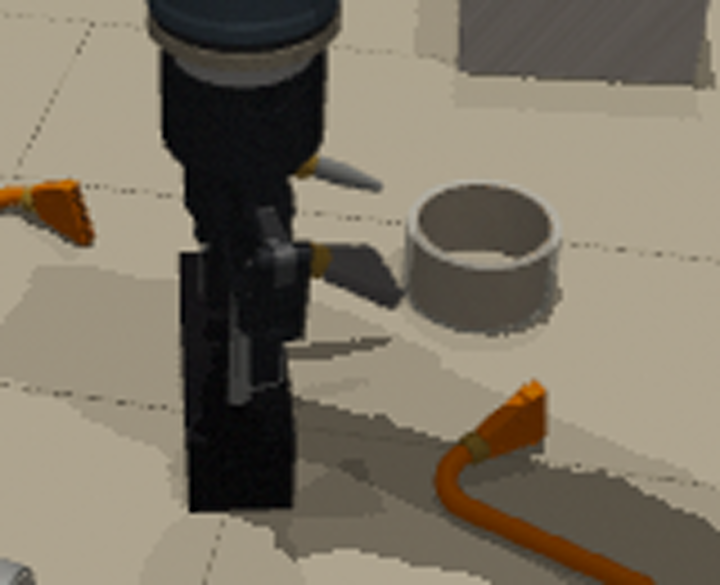

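Wrist view: the tube at u≈320 is midway between the fingers at 250 and 392, and the head is square to the image. I'll close the gripper.

```bash
python3 -m crank '[[0,0,0,0,0,0,0],[0,0,0,0,0,0,0],[0,0,0,0,0,0,0],[0,0,0,0,0,0,0],[0,0,0,0,0,0,0],[0,0,0,0,0,0,0],[0,0,0,0,0,0,0]]'
python3 - <<'E'
from h import *
st();w=cam("wrist");save(w,"w4.png");s=cam("side");save(s,"s5.png",(280,100,440,230),4.5)
E
```

```text
t: 5.42
ee_pos: [0.475, -0.1637, 0.0797]
eef_rot: [-0.391, 1.534, 0.39]
contact_force: [-0.6, 0.1, 6.9]
width: 0.123
t 5.4167 p [ 0.475  -0.1637  0.0797] 
 [[ 1.000e-03 -4.777e-01  8.785e-01]
 [-4.000e-04  8.785e-01  4.777e-01]
 [-1.000e+00 -8.000e-04  7.000e-04]] 
F [-0.62  0.14  6.9 ] w 0.12298653126553745
```

View pics/w4.png

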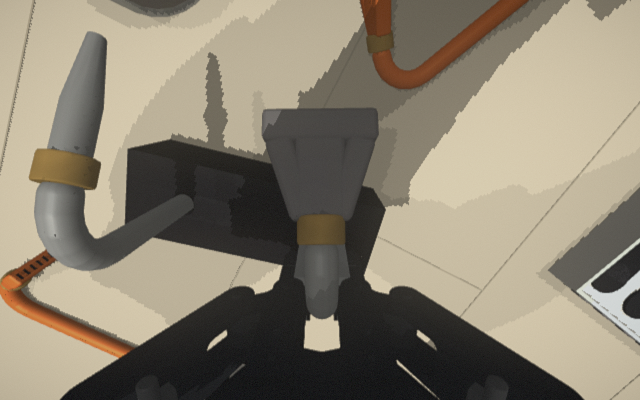

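View pics/s5.png

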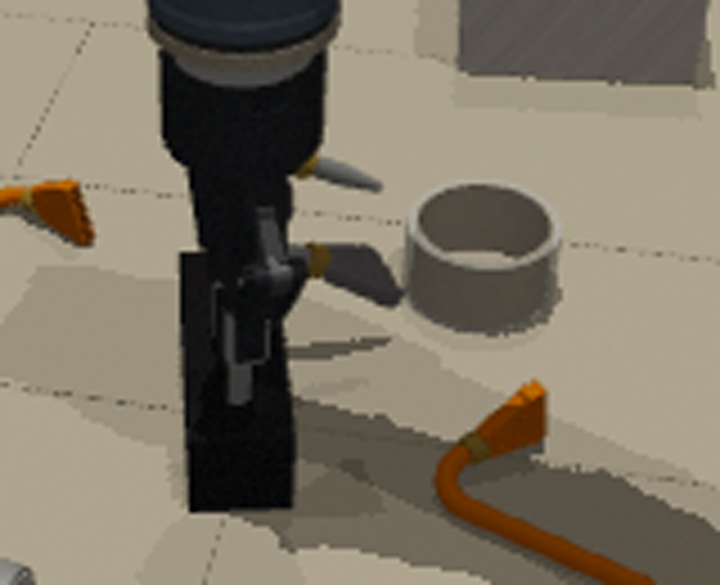

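```bash
python3 -m crank '[[0,0,0,-0.005,0,0,0],[0,0,0,-0.015,0,0,0],[0,0,0,-0.02,0,0,0],[0,0,0,-0.02,0,0,0],[0,0,0,-0.02,0,0,0],[0,0,0,-0.02,0,0,0],[0,0,0,-0.02,0,0,0],[0,0,0,-0.02,0,0,0]]' && python3 -m crank '[[0,0,0,0,0,0,0],[0,0,0,0,0,0,0]]'
python3 - <<'E'
from h import *
st();w=cam("wrist");save(w,"w5.png");s=cam("side");save(s,"s6.png",(280,60,440,190),4.5)
plan([.574,.190,.22],-7.9)
E
```

```text
t: 6.18
ee_pos: [0.4741, -0.1633, 0.2204]
eef_rot: [-0.39, 1.536, 0.391]
contact_force: [-0.5, 0.4, -1.4]
width: 0.126
t: 6.35
ee_pos: [0.4749, -0.1635, 0.2202]
eef_rot: [-0.391, 1.534, 0.39]
contact_force: [0.3, -0.6, -0.9]
width: 0.122
t 6.35 p [ 0.4749 -0.1635  0.2202] 
 [[ 1.700e-03 -4.778e-01  8.785e-01]
 [-4.000e-04  8.785e-01  4.778e-01]
 [-1.000e+00 -1.200e-03  1.300e-03]] 
F [ 0.33 -0.59 -0.88] w 0.12239674546028426
t 6.45 shift tool mm [ -1.35 262.59 256.69] turn [ 6.362e-01 -1.200e-03 -6.000e-04] F [ 0.45  0.49 -1.93] pos [ 0.474  -0.1633  0.2187] w 0.125
```

View pics/w5.png

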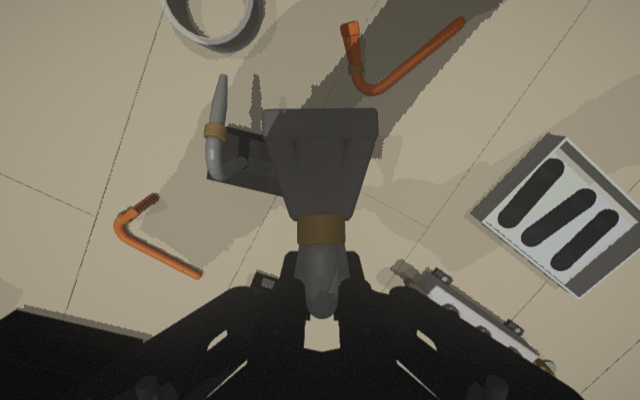

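View pics/s6.png

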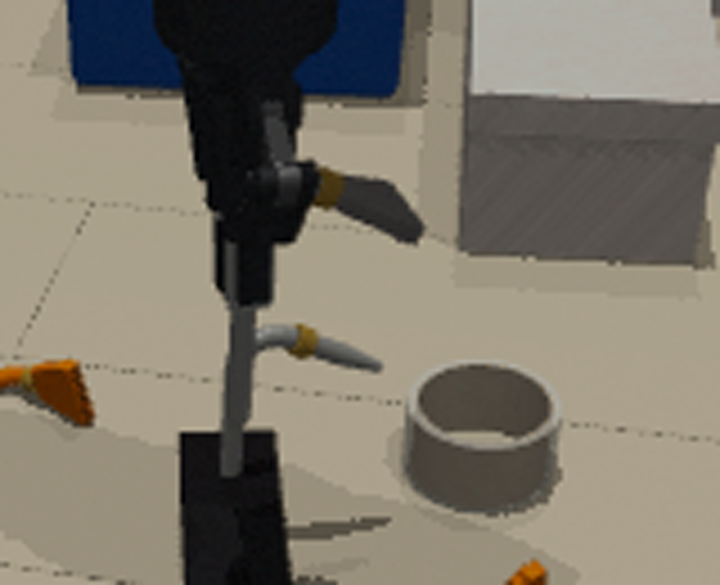

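```bash
python3 -m crank '[[0,0,0,0,0.0219,0.0214,0],[0,0,0,0,0.0219,0.0214,0],[0,0,0,0,0.0219,0.0214,0],[0,0,0,0,0.0219,0.0214,0],[0,0,0,0,0.0219,0.0214,0],[0,0,0,0,0.0219,0.0214,0],[0,0,0,0,0.0219,0.0214,0],[0,0,0,0,0.0219,0.0214,0]]' && python3 -m crank '[[0,0,0,0,0.0219,0.0214,0],[0,0,0,0,0.0219,0.0214,0],[0,0,0,0,0.0219,0.0214,0],[0,0,0,0,0.0219,0.0214,0],[0.106,0,0,0,0,0,0],[0.106,0,0,0,0,0,0],[0.106,0,0,0,0,0,0],[0.106,0,0,0,0,0,0]]' && python3 -m crank '[[0.106,0,0,0,0,0,0],[0.106,0,0,0,0,0,0],[0,0,0,0,0,0,0],[0,0,0,0,0,0,0],[0,0,0,0,0,0,0]]'
python3 - <<'E'
from h import *
plan([.574,.190,.22],-7.9)
s=cam("side");save(s,"s7.png",(150,120,350,340),2.7);t=cam("top");save(t,"t7.png",(130,70,310,250),3.3)
st()
w=cam("wrist");save(w,"w7.png")
E
```

```text
t: 7.12
ee_pos: [0.5408, 0.0736, 0.218]
eef_rot: [-0.391, 1.538, 0.391]
contact_force: [0.1, -0.8, -1.7]
width: 0.125
t: 7.78
ee_pos: [0.5739, 0.19, 0.2175]
eef_rot: [-0.055, 1.573, 0.054]
contact_force: [-0.1, 0.3, -1.5]
width: 0.122
t: 8.2
ee_pos: [0.5743, 0.19, 0.2185]
eef_rot: [0.105, 1.569, -0.106]
contact_force: [0.5, -0.1, -0.8]
width: 0.123
t 8.2 shift tool mm [-1.46 -0.02 -0.28] turn [ 0.0037 -0.0012  0.0008] F [ 0.52 -0.09 -0.76] pos [0.5743 0.19   0.2185] w 0.123
t 8.3 p [0.5745 0.1899 0.2189] 
 [[-7.000e-04  1.351e-01  9.908e-01]
 [-2.000e-04  9.908e-01 -1.351e-01]
 [-1.000e+00 -3.000e-04 -6.000e-04]] 
F [-0.43  0.05 -1.09] w 0.12355616636461325
```

View pics/s7.png

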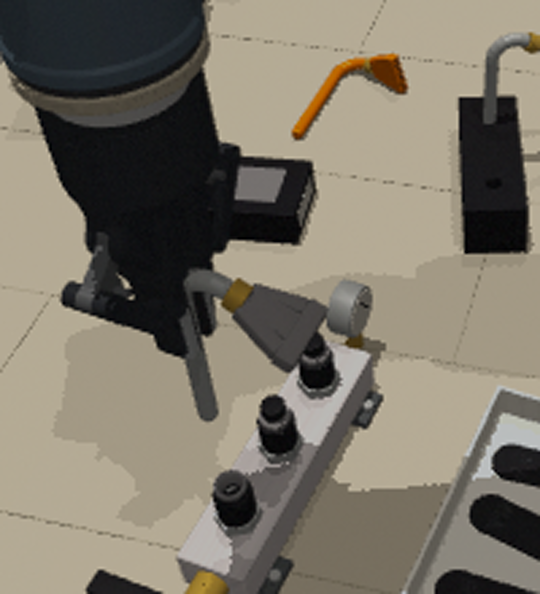

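View pics/t7.png

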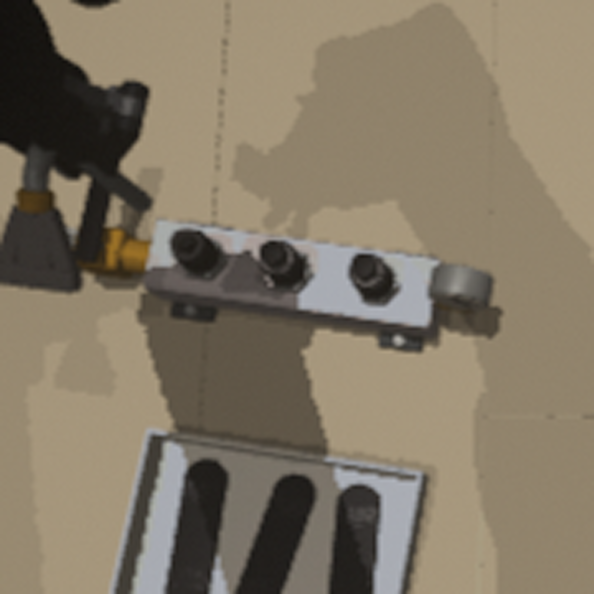

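View pics/w7.png

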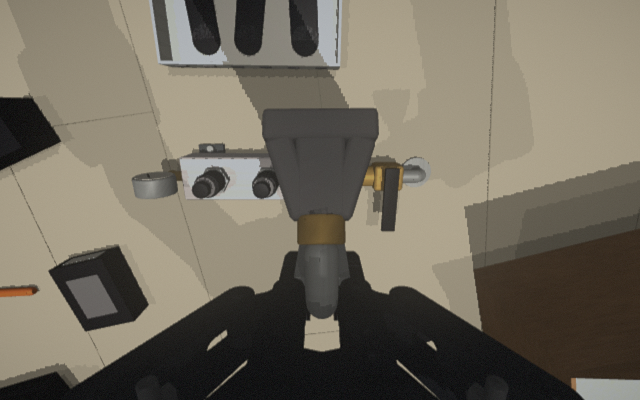

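```bash
cat > tube.py <<'E'
from h import *
def tube(c,o,zlo,zhi,r=.02,verbose=True):
    """axis of the tube from silhouettes: mid-silhouette ray per image row, depth from range + 6 mm"""
    P=c["P"];m=(P[...,2]>zlo)&(P[...,2]<zhi)&(np.linalg.norm(P[...,:2]-o,axis=-1)<r)
    n,l,stt,_=cv2.connectedComponentsWithStats(m.astype(np.uint8));k=1+np.argmax(stt[1:,4]);m=l==k
    out=[]
    for v in np.unique(np.nonzero(m)[0]):
        u=np.nonzero(m[v])[0]
        if not 2<=len(u)<=30: continue
        uc=(u.min()+u.max())/2;zz=np.min(c["z"][v,u]);o_,d=ray(c,uc,v)
        h=d/np.linalg.norm(d);hx=np.linalg.norm(h[:2])
        out.append(np.r_[o_+d*zz+h/hx*.006*1.0*np.r_[1,1,1],len(u)])
    a=np.array(out);fx=np.polyfit(a[:,2],a[:,0],1);fy=np.polyfit(a[:,2],a[:,1],1)
    print("rows",len(a),"z %.4f..%.4f"%(a[:,2].min(),a[:,2].max()),"widths",a[:,3].min(),a[:,3].max(),"slope deg x,y",np.degrees([fx[0],fy[0]]).round(2),"resid",(a[:,0]-np.polyval(fx,a[:,2])).std().round(5))
    return fx,fy,m
E
python3 - <<'E'
from tube import *
s=cam("side");o=np.array([.5745,.19])
fx,fy,m=tube(s,o,.135,.185)
for z in(.15,.17,.2378): print(z,np.polyval(fx,z).round(4),np.polyval(fy,z).round(4))
v,u=np.nonzero(m);print(u.min(),u.max(),v.min(),v.max(), "min z pts",np.sort(s["P"][m][:,2])[:8].round(4))
# collar
P=s["P"];m=(P[...,2]>.072)&(P[...,2]<.083)&(P[...,0]>.5)&(P[...,0]<.63)&(P[...,1]>.15)&(P[...,1]<.22)
q=P[m];print("collar",q.mean(0),(q.min(0)+q.max(0))/2,q.min(0),q.max(0),bot.observe()["ee_pos"])
E
```

```text
rows 15 z 0.1455..0.1777 widths 2.0 8.0 slope deg x,y [-4.37 -2.32] resid 0.00067
0.15 0.5765 0.1916
0.17 0.575 0.1908
0.2378 0.5698 0.1881
221 230 261 275 min z pts [0.1484 0.1505 0.1509 0.1519 0.152  0.1526 0.153  0.153 ]
collar [0.5744853  0.19067832 0.07680273] [0.57427393 0.19139231 0.07599459] [0.56381959 0.1806915  0.07200304] [0.58472827 0.20209311 0.07998614] [0.5746236  0.18991839 0.21916881]
```

```bash
python3 - <<'E'
from tube import *
s=cam("side");im=cv2.cvtColor(s["img"],cv2.COLOR_RGB2BGR)
crop=s["img"][215:285,195:255];cv2.imwrite("pics/s8.png",cv2.cvtColor(cv2.resize(crop,None,fx=8,fy=8,interpolation=cv2.INTER_NEAREST),cv2.COLOR_RGB2BGR))
# where a plumb tube under grasp point would appear
e=bot.observe();p=e["ee_pos"]
for z in(.15,.17,.19,.21): print(z,proj(s,[p[0],p[1],z]).round(1))
# subpixel centre of grey tube per row by range mask
P=s["P"]
for v in range(236,277,3):
    m=(np.linalg.norm(P[v,:,:2]-p[:2],axis=-1)<.022);u=np.nonzero(m)[0];print(v,u.min() if len(u) else None,u.max() if len(u) else None,s["img"][v,218:234].mean(-1).astype(int))
w=cam("wrist")
Q=(w["P"]-w["s"]["ee_pos"])@R.from_rotvec(w["s"]["eef_rot"]).as_matrix()*1000  # tool frame
m=(Q[...,0]<-20)&(Q[...,0]>-75)&(Q[...,2]<-15)&(Q[...,2]>-95)&(abs(Q[...,1])<30)
q=Q[m]
for lo in range(-90,-10,4):
    k=(q[:,2]>=lo)&(q[:,2]<lo+4)
    if k.sum()>5: print(lo+2,k.sum(),"x %.1f..%.1f med %.1f y %.1f..%.1f"%(q[k,0].min(),q[k,0].max(),np.median(q[k,0]),q[k,1].min(),q[k,1].max()))
E
```

```text
0.15 [227.9 272.8]
0.17 [225.7 265. ]
0.19 [223.5 256.9]
0.21 [221.2 248.5]
236 212 229 [ 59  58  38  36  41  12  14  11  16  48  63 111 149 149 149 149]
239 213 229 [ 64  65  63  40  49  30  14  15  15  19  60  63 104 144 144 149]
242 210 228 [ 67  66  64  63  28  58  15  14  14  15  47 149 149 148 149 149]
245 207 224 [ 44  67  66  64  63  32  88 149 149 149 149 149 149 148 149 149]
248 208 224 [ 20  56  68  66  64  50  43 109 149 149 149 149 149 149 150 149]
251 215 225 [ 42  68  68  68  61  60  64  71 149 149 149 149 149 149 149 149]
254 218 226 [105  62  62  61  61  60  60  64  89 149 149 149 148 149 149 149]
257 219 226 [146  82  60  60  61  60  65  66  65 108 149 149 149 149 148 149]
260 220 227 [148 145  59  60  66  62  66  66  64  66 129 149 149 149 148 149]
263 221 228 [149 148 126  60  64  65  66  66  65  65  89 149 149 149 149 149]
266 221 229 [149 149 146 105  63  66  67  66  67  65  65 108 149 149 149 149]
269 222 229 [149 149 149 146  83  64  66  64  65  66  64  67 129 149 149 149]
272 223 230 [149 148 149 149 146  61  64  66  65  66  65  65  86 149 149 149]
275 225 227 [149 149 149 149 149 149 147 106  83  85 108 149 149 149 148 149]
-76 1357 x -37.3..-31.7 med -34.8 y -22.1..19.8
-72 1392 x -39.1..-32.9 med -36.8 y -22.1..20.2
-68 1346 x -40.9..-33.4 med -38.2 y -21.8..19.9
-64 1286 x -43.9..-30.5 med -40.1 y -20.3..18.6
-60 1216 x -44.9..-38.4 med -42.1 y -19.3..17.3
-56 1139 x -47.3..-40.4 med -44.2 y -17.7..15.9
-52 1032 x -49.2..-43.1 med -46.2 y -15.7..14.2
-48 942 x -50.6..-44.8 med -48.2 y -14.3..12.7
-44 941 x -56.4..-46.6 med -50.5 y -12.8..11.3
-40 666 x -59.5..-45.6 med -55.0 y -10.6..8.8
-36 461 x -59.2..-48.6 med -55.6 y -9.1..7.9
-32 474 x -59.5..-49.1 med -56.5 y -9.0..7.9
-28 431 x -61.1..-52.3 med -57.9 y -6.6..5.3
-24 389 x -61.2..-53.8 med -59.0 y -6.5..5.3
-20 343 x -61.3..-54.2 med -59.2 y -6.2..5.4
-16 2074 x -75.0..-54.3 med -69.7 y -19.8..19.1
```

View pics/s8.png

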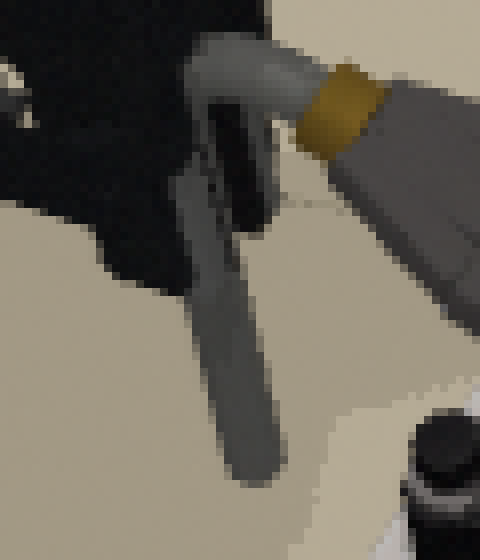

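```bash
python3 - <<'E'
from tube import *
s=cam("side");p=bot.observe()["ee_pos"];y=np.radians(-7.7);ex=np.array([np.cos(y),np.sin(y),0]);ey=np.array([-ex[1],ex[0],0])
ft=np.array([.5755,.19,.15])
for d in(0,1,2,3,4):
    a=np.radians(d);q=[proj(s,ft+L*(np.array([0,0,1])*np.cos(a)-ex*np.sin(a))) for L in(.005,.05)]
    r=[proj(s,ft+L*(np.array([0,0,1])*np.cos(a)+ey*np.sin(a))) for L in(.005,.05)]
    print(d,"x lean",((q[1]-q[0])[0]/(q[1]-q[0])[1]).round(4),"y lean",((r[1]-r[0])[0]/(r[1]-r[0])[1]).round(4))
I=s["img"].astype(float).mean(-1);C=[]
for v in range(252,273):
    r=I[v,214:236];cov=np.clip((149-r)/(149-64),0,1);
    C.append((v,(cov*np.arange(214,236)).sum()/cov.sum(),cov.sum()))
C=np.array(C);C=C[(C[:,2]>7)&(C[:,2]<9)];f=np.polyfit(C[:,0],C[:,1],1);print(f,(C[:,1]-np.polyval(f,C[:,0])).std(),len(C))
E
```

```text
0 x lean 0.2771 y lean 0.2771
1 x lean 0.2542 y lean 0.298
2 x lean 0.231 y lean 0.3199
3 x lean 0.2074 y lean 0.3428
4 x lean 0.1833 y lean 0.3669
[  0.23630468 162.03579775] 0.08618428519380655 21
```

Side view: the tube leans forward by about 1.8°, as expected from the hole's play. I'll tilt the tool back 0.03 rad, then line it up just above the mouth.

```bash
cat >> h.py <<'E'
def plan2(p,yaw=-8.3,tilt=.030):
    s=bot.observe();M=R.from_rotvec(s["eef_rot"]).as_matrix();y=np.radians(yaw)
    T=np.column_stack([[0,0,-1],[-np.sin(y),np.cos(y),0],[np.cos(y),np.sin(y),0]])@R.from_rotvec([0,tilt,0]).as_matrix()
    print("t",round(s["t"],3),"shift tool mm",(1000*M.T@(np.asarray(p)-s["ee_pos"])).round(2),"turn",R.from_matrix(M.T@T).as_rotvec().round(4),"F",s["contact_force"].round(2),"pos",s["ee_pos"].round(4),"w",round(s["width"],3))
    # foot in the robot's frame: tube axis = tool frame tilted back by -tilt at grasp point
    g=s["ee_pos"]-M[:,0]*.019; d=M@R.from_rotvec([0,-.03,0]).as_matrix()[:,0]
    print("foot est",(g+.088*d).round(4),"lean dir",d.round(4))
E
python3 -m crank '[[0.01,0.03,0,0,0,0,0],[0,0,0,0,0,0,0],[0,0,0,0,0,0,0]]'
python3 - <<'E'
from h import *
plan2([.5742,.1903,.162])
E
```

```text
t: 8.8
ee_pos: [0.575, 0.1898, 0.2192]
eef_rot: [0.118, 1.597, -0.115]
contact_force: [-0.2, -0.4, 0.3]
width: 0.117
t 8.8 shift tool mm [57.17  0.38  0.83] turn [-0.003   0.0006  0.0001] F [-0.2  -0.44  0.26] pos [0.575  0.1898 0.2192] w 0.117
foot est [0.5756 0.1897 0.1502] lean dir [ 6.e-04 -3.e-04 -1.e+00]
```

```bash
python3 -m crank '[[0,0,0,0.0142,0.0004,0.0002,0],[0,0,0,0.0142,0,0,0],[0,0,0,0.0142,0,0,0],[0,0,0,0.0142,0,0,0],[0,0,0,0,0,0,0],[0,0,0,0,0,0,0]]'
python3 - <<'E'
from tube import *
plan2([.5736,.1903,.162])
s=cam("side")
crop=s["img"][240:325,195:265];cv2.imwrite("pics/s9.png",cv2.cvtColor(cv2.resize(crop,None,fx=7,fy=7,interpolation=cv2.INTER_NEAREST),cv2.COLOR_RGB2BGR))
# predicted foot, mouth
for z in(.093,.11,.13):print(z,proj(s,[.574,.1903,z]).round(2))
print("mouth pred",proj(s,[.574,.1903,.078]).round(2))
t=cam("top");save(t,"t9.png",(130,70,310,250),3.3)
w=cam("wrist");save(w,"w9.png")
E
```

```text
t: 9.3
ee_pos: [0.5728, 0.1906, 0.1622]
eef_rot: [0.117, 1.598, -0.115]
contact_force: [0.8, -0.4, -1.1]
width: 0.122
t 9.3 shift tool mm [ 0.22 -0.17  0.88] turn [-0.0025 -0.0008  0.0007] F [ 0.84 -0.41 -1.1 ] pos [0.5728 0.1906 0.1622] w 0.122
foot est [0.5733 0.1905 0.0932] lean dir [-9.e-04 -7.e-04 -1.e+00]
0.093 [233.79 293.59]
0.11 [232.17 287.72]
0.13 [230.2  280.55]
mouth pred [235.17 298.62]
```

View pics/s9.png

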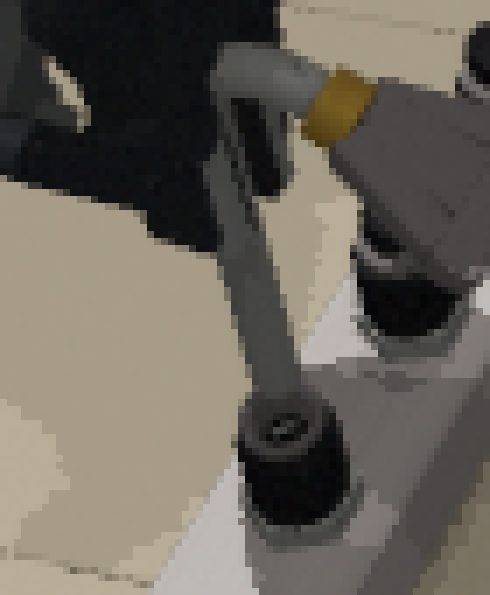

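View pics/t9.png

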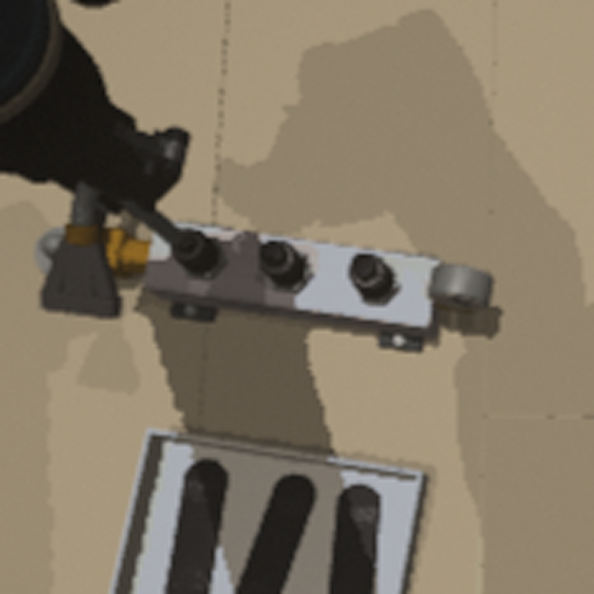

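```bash
python3 - <<'E'
from tube import *
for k in range(2):
    s=cam("side");p=bot.observe()["ee_pos"]
    fx,fy,m=tube(s,np.array([.574,.1903]),.0985,.128,.016)
    print("tube at .1:",np.polyval(fx,.1),np.polyval(fy,.1),"at .115",np.polyval(fx,.115),np.polyval(fy,.115),p)
P=s["P"];m=(P[...,2]>.0745)&(P[...,2]<.081)&(np.linalg.norm(P[...,:2]-[.574,.19],axis=-1)<.016)
q=P[m];print("collar",m.sum(),q.mean(0),cv2.minEnclosingCircle((q[:,:2]*1000).astype(np.float32)),q[:,2].max())
v,u=np.nonzero(m);print(u.min(),u.max(),v.min(),v.max(),u.mean(),v.mean())
np.set_printoptions(linewidth=220)
print((s["P"][290:306,226:247,2]*1000).round(0).astype(int))
E
```

```text
rows 12 z 0.0944..0.1198 widths 3.0 8.0 slope deg x,y [ 0.63 -3.89] resid 0.00055
tube at .1: 0.573731118803206 0.19257096062227697 at .115 0.573896527273799 0.19155206865559155 [0.57377748 0.19084328 0.16356799]
rows 12 z 0.0935..0.1198 widths 2.0 8.0 slope deg x,y [-1.43 -1.94] resid 0.00077
tube at .1: 0.5738816184789638 0.19263640065365922 at .115 0.5735084972474952 0.19212768697422658 [0.57373008 0.19078506 0.16347846]
collar 65 [0.57363478 0.19190351 0.07700978] ((573.9384155273438, 190.69239807128906), 11.575393676757812) 0.0803296673078161
229 241 294 305 235.1076923076923 299.7846153846154
[[ -1  -1   0 111 113 113 113 115 113 109 106  39  38  39  39  40  41  40  39  42  37]
 [ -1   1  -1 109 111 111 109 112 108 108 105  39  40  41  39  41  38  39  38  39  41]
 [  1   2  -1  -1 107 108 107 108 105 105 103  40  41  39  40  40  41  42  40  40  37]
 [ -3   0   0   1 103 104 105 103 104 101 100  39  37  40  40  38  40  39  39  39  39]
 [ -3  -1   0  -1 100 101 103 103 102 100  99  78  76  39  38  39  40  39  38  39  39]
 [  0   1   0   0  -2  98 102 100  97  97  76  77  80  76  
[... 198 characters left out ...]
39]
 [ -1  -1   0  78  77  76  75  72  72  69  68  71  72  74  78  76  41  39  38  42  40]
 [ -2   1   0  77  77  75  73  71  70  68  67  68  70  75  77  78  71  41  40  38  39]
 [ -3   1   0  78  78  73  72  68  66  66  66  66  66  75  77  75  71  39  40  38  39]
 [ -1   1   1  79  79  74  71  68  65  64  64  62  62  77  79  70  71  67  40  39  38]
 [  3  -1  -1  71  78  76  69  64  61  62  59  60  79  80  76  72  72  68  43  39  38]
 [ -1  -2   0  71  77  79  77  76  76  58  80  79  78  77  72  71  68  65  41  40  41]
 [  2  -1   0  71  70  76  77  76  80  77  76  76  74  71  70  70  68  65  53  41  38]
 [ -2  -2  39  70  71  72  75  76  75  74  73  70  71  72  71  68  67  62  53  41  40]]
```

```bash
python3 - <<'E'
from tube import *
for i in range(2): plan2([.5725,.1903,.136])
s=cam("side")
print(proj(s,[.574,.1903,.1])-proj(s,[.573,.1903,.1]),proj(s,[.574,.1903,.1])-proj(s,[.574,.1893,.1]))
print(onplane(s,235.7,299.3,.078))
E
```

```text
t 9.55 shift tool mm [27.5  -0.68 -0.36] turn [-0.003   0.0015 -0.0007] F [0.82 0.95 0.16] pos [0.5737 0.1908 0.1635] w 0.122
foot est [0.5744 0.1907 0.0945] lean dir [ 1.6e-03  4.0e-04 -1.0e+00]
t 9.55 shift tool mm [27.5  -0.68 -0.36] turn [-0.003   0.0015 -0.0007] F [0.82 0.95 0.16] pos [0.5737 0.1908 0.1635] w 0.122
foot est [0.5744 0.1907 0.0945] lean dir [ 1.6e-03  4.0e-04 -1.0e+00]
[-0.55364048 -0.10800615] [-0.2224129  0.4865424]
[0.57259201 0.19139054 0.078     ]
```

```bash
python3 -m crank '[[0,0,0,0,0,-0.0013,0],[0,0,0,0.005,0,0.00015,0],[0,0,0,0.005,0,0.00015,0],[0,0,0,0.004,0,0.0001,0],[0,0,0,0,0,0,0]]' ; python3 - <<'E'
from tube import *
plan2([.5724,.1907,.136])
s=cam("side")
crop=s["img"][240:325,195:265];cv2.imwrite("pics/s10.png",cv2.cvtColor(cv2.resize(crop,None,fx=7,fy=7,interpolation=cv2.INTER_NEAREST),cv2.COLOR_RGB2BGR))
plan2([.5724,.1907,.136])
E
```

```text
t: 10.02
ee_pos: [0.5713, 0.1906, 0.1473]
eef_rot: [0.117, 1.599, -0.116]
contact_force: [0.0, 0.3, -1.0]
width: 0.124
t 10.017 shift tool mm [11.21  0.26  1.47] turn [-0.0029 -0.0017  0.001 ] F [ 0.02  0.29 -1.02] pos [0.5713 0.1906 0.1473] w 0.124
foot est [0.5717 0.1905 0.0782] lean dir [-1.8e-03 -9.0e-04 -1.0e+00]
t 10.067 shift tool mm [11.71  0.16  1.27] turn [-0.003  -0.0012  0.0008] F [-0.13 -0.65 -0.33] pos [0.5715 0.1907 0.1477] w 0.121
foot est [0.572  0.1906 0.0787] lean dir [-1.4e-03 -7.0e-04 -1.0e+00]
```

View pics/s10.png

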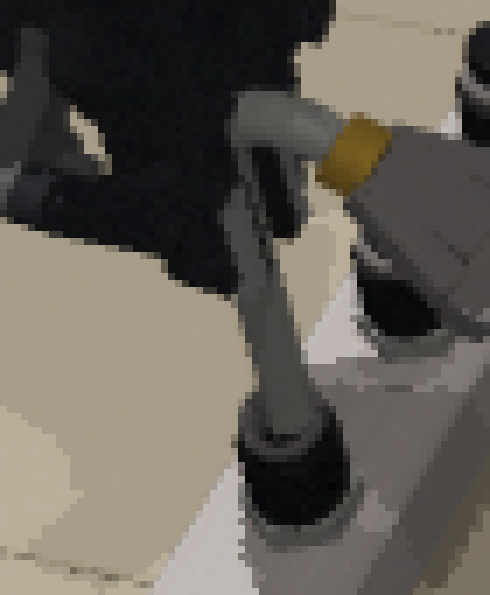

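The foot (crop about (290,437)) sits inside the collar ring, whose centre is at about (288,428). I'll feel the way down from here.

```bash
python3 -m crank '[[0,0,0,0.003,0,0.0001,0],[0,0,0,0.003,0,0.0001,0],[0,0,0,0.003,0,0.0001,0],[0,0,0,0,0,0,0]]' ; python3 - <<'E'
from tube import *
plan2([.5724,.1907,.136])
E
python3 -m crank '[[0,0,0,0.001,0,0,0],[0,0,0,0,0,0,0]]' ; python3 - <<'E'
from tube import *
s=cam("side")
crop=s["img"][240:325,195:265];cv2.imwrite("pics/s11.png",cv2.cvtColor(cv2.resize(crop,None,fx=7,fy=7,interpolation=cv2.INTER_NEAREST),cv2.COLOR_RGB2BGR))
plan2([.5724,.1907,.136])
E
```

```text
t: 10.4
ee_pos: [0.5727, 0.1906, 0.1394]
eef_rot: [0.118, 1.596, -0.115]
contact_force: [2.6, -1.0, 2.7]
width: 0.122
t 10.4 shift tool mm [ 3.42  0.01 -0.25] turn [-0.0033  0.0014 -0.0002] F [ 2.59 -0.96  2.66] pos [0.5727 0.1906 0.1394] w 0.122
foot est [0.5734 0.1905 0.0704] lean dir [ 1.4e-03 -2.0e-04 -1.0e+00]
t: 10.57
ee_pos: [0.5726, 0.1907, 0.1389]
eef_rot: [0.119, 1.596, -0.115]
contact_force: [2.8, -1.6, 3.2]
width: 0.123
t 10.617 shift tool mm [ 2.95 -0.05 -0.16] turn [-0.0032  0.0015 -0.0003] F [ 2.75 -0.98  2.51] pos [0.5726 0.1907 0.1389] w 0.127
foot est [0.5733 0.1906 0.0699] lean dir [ 0.0015 -0.     -1.    ]
```

View pics/s11.png

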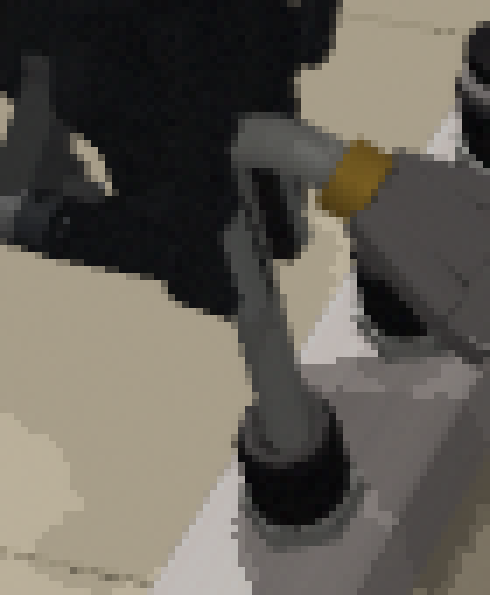

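```bash
python3 -m crank '[[0,0,0,0,-0.0005,0.001,0],[0,0,0,0,0,0,0],[0,0,0,0,0,0,0]]'; python3 -m crank '[[0,0,0,0.001,0,0,0],[0,0,0,0.001,0,0,0],[0,0,0,0,0,0,0]]'
```

```text
t: 10.87
ee_pos: [0.5732, 0.1902, 0.1386]
eef_rot: [0.118, 1.597, -0.115]
contact_force: [3.5, -0.9, 1.6]
width: 0.124
t: 11.12
ee_pos: [0.5731, 0.1902, 0.1364]
eef_rot: [0.118, 1.597, -0.115]
contact_force: [5.4, -1.4, 0.9]
width: 0.119
```

```bash
python3 -m crank '[[0,0,0,0,-0.0003,0.001,0],[0,0,0,0,0,0,0],[0,0,0,0,0,0,0]]'; python3 -m crank '[[0,0,0,0,0,0.001,0],[0,0,0,0,0,0,0],[0,0,0,0,0,0,0]]'; python3 - <<'E'
from tube import *
plan2([.5724,.1907,.136])
print(bot.observe()["moment"])
E
```

```text
t: 11.37
ee_pos: [0.5735, 0.1899, 0.1363]
eef_rot: [0.118, 1.598, -0.115]
contact_force: [4.1, -0.2, -0.3]
width: 0.121
t: 11.62
ee_pos: [0.5741, 0.1897, 0.1362]
eef_rot: [0.118, 1.599, -0.115]
contact_force: [1.0, 0.6, -0.8]
width: 0.124
t 11.617 shift tool mm [ 0.22  0.69 -1.81] turn [-0.0027 -0.0012  0.0004] F [ 1.01  0.55 -0.83] pos [0.5741 0.1897 0.1362] w 0.124
foot est [0.5746 0.1896 0.0672] lean dir [-1.3e-03 -2.0e-04 -1.0e+00]
[ 0.16902062 -0.40897906 -0.00608646]
```

The lateral force has relaxed to about 1 N, so the foot is centred and just above the jaws. I'll push on.

```bash
python3 -m crank '[[0,0,0,0.001,0,0,0],[0,0,0,0.001,0,0,0],[0,0,0,0,0,0,0]]'; python3 -m crank '[[0,0,0,0.001,0,0,0],[0,0,0,0.001,0,0.0001,0],[0,0,0,0,0,0,0]]'; python3 -m crank '[[0,0,0,0.001,0,0,0],[0,0,0,0.001,0,0.0001,0],[0,0,0,0,0,0,0]]'
```

```text
t: 11.87
ee_pos: [0.5742, 0.1897, 0.1341]
eef_rot: [0.118, 1.599, -0.115]
contact_force: [1.2, 0.4, -0.4]
width: 0.125
t: 12.12
ee_pos: [0.5745, 0.1896, 0.1322]
eef_rot: [0.118, 1.598, -0.115]
contact_force: [0.0, 0.1, -0.6]
width: 0.121
t: 12.37
ee_pos: [0.5746, 0.1897, 0.1303]
eef_rot: [0.118, 1.598, -0.115]
contact_force: [0.6, -0.0, 0.9]
width: 0.122
```

```bash
python3 -m crank '[[0,0,0,0.001,0,0,0],[0,0,0,0.001,0,0,0],[0,0,0,0,0,0,0]]'; python3 -m crank '[[0,0,0,0.001,0,0.0001,0],[0,0,0,0,0,0,0],[0,0,0,0,0,0,0]]'; python3 -m crank '[[0,0,0,0.001,0,0,0],[0,0,0,0,0,0,0],[0,0,0,0,0,0,0]]';python3 -m crank '[[0,0,0,0.001,0,0,0],[0,0,0,0,0,0,0],[0,0,0,0,0,0,0]]'
```

```text
t: 12.62
ee_pos: [0.5746, 0.1897, 0.1283]
eef_rot: [0.118, 1.598, -0.115]
contact_force: [0.9, 0.4, 0.4]
width: 0.123
t: 12.87
ee_pos: [0.5747, 0.1897, 0.1274]
eef_rot: [0.118, 1.598, -0.115]
contact_force: [0.2, 1.6, 0.4]
width: 0.123
t: 13.12
ee_pos: [0.5747, 0.1896, 0.1264]
eef_rot: [0.118, 1.598, -0.115]
contact_force: [-0.1, 1.6, 0.7]
width: 0.125
t: 13.37
ee_pos: [0.5747, 0.1897, 0.1254]
eef_rot: [0.118, 1.598, -0.115]
contact_force: [0.4, 1.6, -0.2]
width: 0.122
```

```bash
for i in 1 2 3; do :; done; python3 -m crank '[[0,0,0,0.001,0,0,0],[0,0,0,0,0,0,0],[0,0,0,0,0,0,0]]'; python3 -m crank '[[0,0,0,0.001,0,0.0001,0],[0,0,0,0,0,0,0],[0,0,0,0,0,0,0]]'; python3 -m crank '[[0,0,0,0.001,0,0,0],[0,0,0,0,0,0,0],[0,0,0,0,0,0,0]]';python3 -m crank '[[0,0,0,0.001,0,0,0],[0,0,0,0,0,0,0],[0,0,0,0,0,0,0]]'
```

```text
t: 13.62
ee_pos: [0.5747, 0.1897, 0.1244]
eef_rot: [0.118, 1.598, -0.115]
contact_force: [0.6, 1.6, 0.2]
width: 0.122
t: 13.87
ee_pos: [0.5747, 0.1897, 0.1234]
eef_rot: [0.118, 1.598, -0.115]
contact_force: [1.0, 1.8, 1.7]
width: 0.123
t: 14.12
ee_pos: [0.5747, 0.1897, 0.1224]
eef_rot: [0.118, 1.598, -0.115]
contact_force: [1.0, 1.9, 2.1]
width: 0.128
t: 14.37
ee_pos: [0.5747, 0.1896, 0.1214]
eef_rot: [0.118, 1.598, -0.115]
contact_force: [0.8, 2.1, 2.9]
width: 0.121
```

```bash
python3 -m crank '[[0,0,0,0.0005,0,0,0],[0,0,0,0,0,0,0],[0,0,0,0,0,0,0]]'; python3 -m crank '[[0,0,0,0.0005,0,0,0],[0,0,0,0,0,0,0],[0,0,0,0,0,0,0]]'; python3 -m crank '[[0,0,0,0.0005,0,0,0],[0,0,0,0,0,0,0],[0,0,0,0,0,0,0]]';python3 -m crank '[[0,0,0,0.0005,0,0,0],[0,0,0,0,0,0,0],[0,0,0,0,0,0,0]]'
```

```text
t: 14.62
ee_pos: [0.5747, 0.1896, 0.121]
eef_rot: [0.118, 1.597, -0.115]
contact_force: [-0.3, 2.0, 3.4]
width: 0.117
t: 14.87
ee_pos: [0.5747, 0.1896, 0.1204]
eef_rot: [0.118, 1.597, -0.115]
contact_force: [0.7, 1.8, 4.4]
width: 0.119
t: 15.12
ee_pos: [0.5747, 0.1897, 0.12]
eef_rot: [0.118, 1.597, -0.115]
contact_force: [1.0, 0.8, 4.3]
width: 0.123
t: 15.37
ee_pos: [0.5747, 0.1896, 0.1196]
eef_rot: [0.118, 1.597, -0.115]
contact_force: [0.5, 1.7, 5.1]
width: 0.12
```

```bash
python3 -m crank '[[0,0,0,0.0005,0,0,0],[0,0,0,0,0,0,0],[0,0,0,0,0,0,0]]'; python3 -m crank '[[0,0,0,0,0,0,0],[0,0,0,0,0,0,0]]';  python3 -m crank '[[0,0,0,0.0005,0,0,0],[0,0,0,0,0,0,0],[0,0,0,0,0,0,0]]'; python3 -m crank '[[0,0,0,0,0,0,0],[0,0,0,0,0,0,0]]'
```

```text
t: 15.62
ee_pos: [0.5747, 0.1896, 0.1192]
eef_rot: [0.118, 1.597, -0.115]
contact_force: [1.2, 1.3, 6.7]
width: 0.121
t: 15.78
ee_pos: [0.5747, 0.1896, 0.1192]
eef_rot: [0.118, 1.597, -0.115]
contact_force: [0.8, 1.8, 7.1]
width: 0.122
t: 16.03
ee_pos: [0.5748, 0.1897, 0.1188]
eef_rot: [0.118, 1.597, -0.115]
contact_force: [0.4, 1.7, 7.9]
width: 0.125
t: 16.2
ee_pos: [0.5748, 0.1896, 0.1188]
eef_rot: [0.118, 1.597, -0.115]
contact_force: [0.5, 0.7, 8.1]
width: 0.124
```

```bash
python3 -m crank '[[0,0,0,0.0005,0,0,0],[0,0,0,0,0,0,0],[0,0,0,0,0,0,0]]'; python3 -m crank '[[0,0,0,0,0,0,0],[0,0,0,0,0,0,0]]';  python3 -m crank '[[0,0,0,0.0005,0,0,0],[0,0,0,0,0,0,0],[0,0,0,0,0,0,0]]'; python3 -m crank '[[0,0,0,0,0,0,0],[0,0,0,0,0,0,0]]'
```

```text
t: 16.45
ee_pos: [0.5748, 0.1897, 0.1184]
eef_rot: [0.118, 1.597, -0.115]
contact_force: [0.1, 1.3, 8.2]
width: 0.124
t: 16.62
ee_pos: [0.5748, 0.1896, 0.1184]
eef_rot: [0.118, 1.597, -0.115]
contact_force: [0.5, 1.4, 8.5]
width: 0.123
t: 16.87
ee_pos: [0.5748, 0.1896, 0.118]
eef_rot: [0.118, 1.597, -0.115]
contact_force: [-0.8, 1.6, 9.3]
width: 0.121
t: 17.03
ee_pos: [0.5748, 0.1896, 0.118]
eef_rot: [0.118, 1.597, -0.115]
contact_force: [0.8, 0.8, 8.9]
width: 0.121
```

```bash
python3 -m crank '[[0,0,0,0.0005,0,0,0],[0,0,0,0,0,0,0],[0,0,0,0,0,0,0]]'; python3 -m crank '[[0,0,0,0,0,0,0],[0,0,0,0,0,0,0],[0,0,0,0,0,0,0]]';  python3 - <<'E'
from h import *
save(cam("wrist"),"w12.png");s=cam("side");save(s,"s12.png",(150,180,350,340),3.5)
print(bot.observe()["contact_force"])
E
```

```text
t: 17.28
ee_pos: [0.5748, 0.1896, 0.1176]
eef_rot: [0.119, 1.597, -0.115]
contact_force: [0.2, 0.4, 10.3]
width: 0.125
t: 17.53
ee_pos: [0.5748, 0.1897, 0.1176]
eef_rot: [0.118, 1.597, -0.115]
contact_force: [0.1, 1.2, 9.4]
width: 0.122
[ 0.20536686  0.56630507 10.41907765]
```

View pics/s12.png

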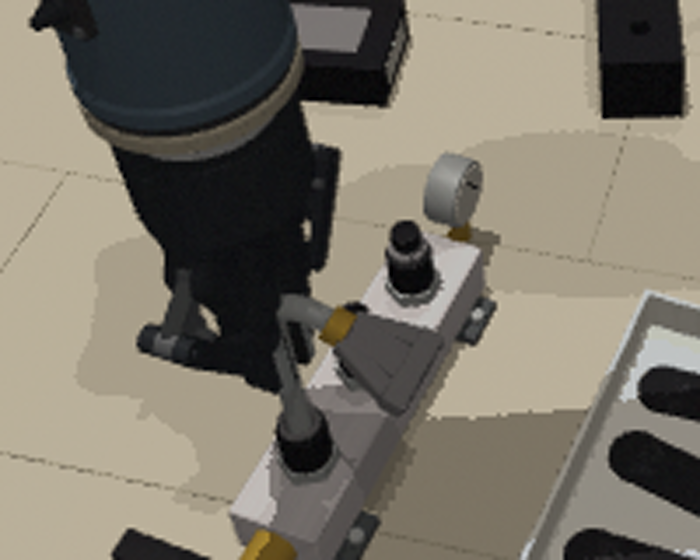

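View pics/w12.png

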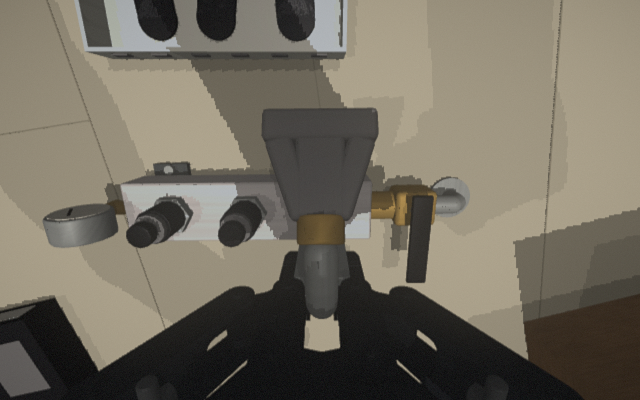

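Measured push is about 10 N and the head is square over the front. Now the tug, in small steps.

```bash
python3 -m crank '[[0,0,0,-0.0005,0,0,0],[0,0,0,-0.0005,0,0,0],[0,0,0,0,0,0,0]]'; python3 -m crank '[[0,0,0,-0.0005,0,0,0],[0,0,0,0,0,0,0]]'; python3 -m crank '[[0,0,0,-0.0005,0,0,0],[0,0,0,0,0,0,0]]'
```

```text
t: 17.88
ee_pos: [0.5746, 0.1896, 0.118]
eef_rot: [0.118, 1.597, -0.115]
contact_force: [1.3, 1.5, 3.8]
width: 0.124
t: 18.05
ee_pos: [0.5746, 0.1896, 0.1182]
eef_rot: [0.118, 1.598, -0.115]
contact_force: [1.8, 2.2, 0.6]
width: 0.125
t: 18.22
ee_pos: [0.5745, 0.1896, 0.1185]
eef_rot: [0.118, 1.598, -0.115]
contact_force: [1.4, 1.9, -3.2]
width: 0.121
```

```bash
python3 -m crank '[[0,0,0,-0.0005,0,0,0],[0,0,0,0,0,0,0]]'; python3 -m crank '[[0,0,0,-0.0005,0,0,0],[0,0,0,0,0,0,0]]'; python3 -m crank '[[0,0,0,-0.0004,0,0,0],[0,0,0,0,0,0,0]]'
```

```text
t: 18.38
ee_pos: [0.5743, 0.1896, 0.1188]
eef_rot: [0.118, 1.598, -0.115]
contact_force: [3.1, 2.8, -7.6]
width: 0.123
t: 18.55
ee_pos: [0.5742, 0.1896, 0.1192]
eef_rot: [0.118, 1.599, -0.115]
contact_force: [4.8, 2.6, -12.4]
width: 0.122
t: 18.72
ee_pos: [0.5742, 0.1895, 0.1193]
eef_rot: [0.118, 1.599, -0.115]
contact_force: [5.5, 3.2, -16.0]
width: 0.118
```

```bash
python3 -m crank '[[0,0,0,0.0002,0,0.0003,0],[0,0,0,0,0,0,0]]'; python3 -m crank '[[0,0,0,0,0,0,0],[0,0,0,0,0,0,0],[0,0,0,0,0,0,0],[0,0,0,0,0,0,0]]'
```

```text
t: 18.88
ee_pos: [0.5744, 0.1895, 0.1193]
eef_rot: [0.118, 1.599, -0.115]
contact_force: [2.6, 2.8, -14.8]
width: 0.121
t: 19.22
ee_pos: [0.5743, 0.1895, 0.1195]
eef_rot: [0.118, 1.599, -0.115]
contact_force: [2.7, 3.6, -20.9]
width: 0.123
```

```bash
python3 -m crank '[[0,0,0,0.0006,0,0,0],[0,0,0,0,0,0,0]]'; python3 -m crank '[[0,0,0,0,0,0,0]]'
```

```text
t: 19.38
ee_pos: [0.5745, 0.1895, 0.1195]
eef_rot: [0.118, 1.598, -0.115]
contact_force: [2.1, 3.0, -17.0]
width: 0.123
t: 19.47
ee_pos: [0.5746, 0.1895, 0.1195]
eef_rot: [0.118, 1.598, -0.115]
contact_force: [1.9, 2.6, -16.3]
width: 0.124
```

```bash
python3 -m crank '[[0,0,0,0.0006,0,0,0],[0,0,0,0,0,0,0]]'; python3 -m crank '[[0,0,0,0.0006,0,0,0],[0,0,0,0,0,0,0]]'; python3 -m crank '[[0,0,0,0.0004,0,0,0],[0,0,0,0,0,0,0]]'
```

```text
t: 19.63
ee_pos: [0.5748, 0.1895, 0.1193]
eef_rot: [0.118, 1.598, -0.115]
contact_force: [0.5, 2.5, -10.8]
width: 0.121
t: 19.8
ee_pos: [0.5749, 0.1895, 0.119]
eef_rot: [0.118, 1.597, -0.115]
contact_force: [-0.9, 1.8, -4.1]
width: 0.12
t: 19.97
ee_pos: [0.575, 0.1895, 0.1187]
eef_rot: [0.118, 1.597, -0.115]
contact_force: [-1.0, 1.5, -0.8]
width: 0.125
```

The tug peaked at 15–20 N and held, and the tube settled 1.1 mm above the pressed position at neutral force. That leaves the valve pressed by about 1.3 mm. Releasing now.

```bash
python3 -m crank '[[0,0,0,0,0,0,0],[0,0,0,0,0,0,0]]'; python3 -m crank '[[0,0,0,0,0,0,0.3],[0,0,0,0,0,0,0.5],[0,0,0,0,0,0,0.6],[0,0,0,0,0,0,0.6],[0,0,0,0,0,0,0.6],[0,0,0,0,0,0,0.6]]'; python3 - <<'E'
from h import *
save(cam("wrist"),"w13.png");s=cam("side");save(s,"s13.png",(150,180,350,340),3.5)
st()
E
```

```text
t: 20.13
ee_pos: [0.5751, 0.1896, 0.1186]
eef_rot: [0.118, 1.597, -0.115]
contact_force: [-2.1, 0.7, 2.6]
width: 0.122
t: 20.63
ee_pos: [0.5749, 0.1895, 0.1179]
eef_rot: [0.118, 1.598, -0.115]
contact_force: [-0.3, -0.0, 0.1]
width: 0.598
t 20.7333 p [0.5749 0.1896 0.1179] 
 [[-2.960e-02  1.473e-01  9.887e-01]
 [ 4.200e-03  9.891e-01 -1.472e-01]
 [-9.996e-01 -2.000e-04 -2.990e-02]] 
F [-0.02 -0.17  0.41] w 0.601528337498565
```

View pics/w13.png

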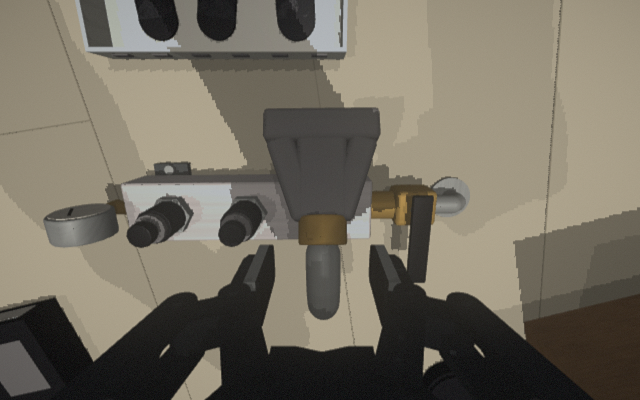

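View pics/s13.png

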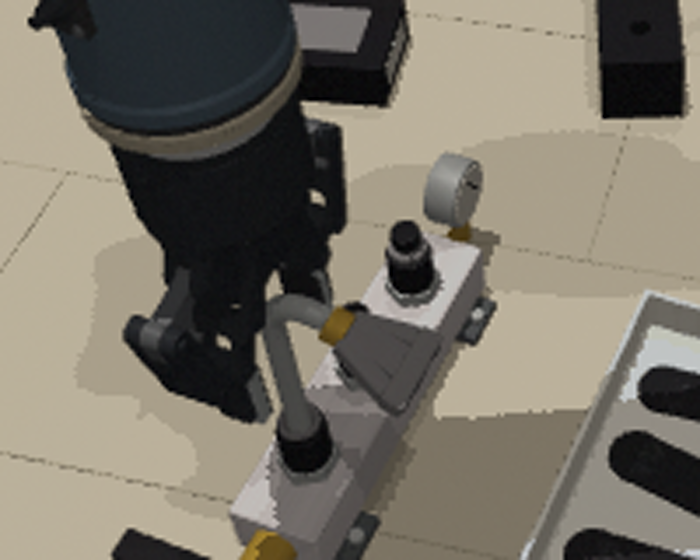

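```bash
python3 -m crank '[[0,0,0,-0.01,0,0,0.6],[0,0,0,-0.02,0,0,0.6],[0,0,0,-0.02,0,0,0.6],[0,0,0,-0.025,0,0,0.6],[0,0,0,-0.025,0,0,0.6],[0,0,0,-0.025,0,0,0.6],[0,0,0,-0.02,0,0,0.6],[0,0,0,0,0,0,0.6]]'; python3 - <<'E'
from tube import *
st();w=cam("wrist");save(w,"w14.png");s=cam("side");save(s,"s14.png",(190,220,330,330),5)
P=w["P"];y=np.radians(-7.9);ex=np.array([np.cos(y),np.sin(y)]);ey=np.array([-ex[1],ex[0]]);o=np.array([.5748,.1895])
m=(P[...,2]>.105)&(P[...,2]<.19);a=(P[...,:2]-o)@ex;b=(P[...,:2]-o)@ey;m&=(abs(b)<.03)&(a>-.09)&(a<.01)
q=P[m];A=a[m]*1e3;B=b[m]*1e3
for lo in range(-84,6,10):
    k=(A>=lo)&(A<lo+10)
    if k.sum()>5: print(lo+5,"mid %.2f  z max %.1f med %.1f"%((B[k].min()+B[k].max())/2,1e3*np.percentile(q[k,2],98),1e3*np.median(q[k,2])))
m=(P[...,2]>.036)&(P[...,2]<.044)&(P[...,0]>.5)&(P[...,0]<.64)&(P[...,1]>.02)&(P[...,1]<.235)
print(cv2.minAreaRect((P[m][:,:2]*1000).astype(np.float32)))
fx,fy,m=tube(s,np.array([.5745,.19]),.085,.14,.02)
E
```

```text
t: 21.4
ee_pos: [0.5811, 0.1894, 0.2682]
eef_rot: [0.121, 1.591, -0.113]
contact_force: [-0.7, 0.4, 0.5]
width: 0.599
t 21.4 p [0.5811 0.1894 0.2682] 
 [[-0.0227  0.1476  0.9888]
 [ 0.0069  0.989  -0.1475]
 [-0.9997  0.0034 -0.0235]] 
F [-0.69  0.4   0.48] w 0.5990702947808836
-79 mid 0.48  z max 156.9 med 155.3
-69 mid 0.28  z max 160.7 med 158.2
-59 mid -0.13  z max 165.4 med 162.3
-49 mid 0.67  z max 170.0 med 166.9
-39 mid 0.52  z max 177.1 med 173.2
-29 mid 0.33  z max 178.9 med 176.1
-19 mid 0.12  z max 180.0 med 178.1
-9 mid -0.01  z max 178.6 med 175.2
1 mid 0.43  z max 173.4 med 169.4
((566.0985717773438, 126.6115493774414), (217.358154296875, 50.31397247314453), 82.09521484375)
rows 21 z 0.0790..0.1319 widths 2.0 8.0 slope deg x,y [-1.63 -0.87] resid 0.0008
```

View pics/w14.png

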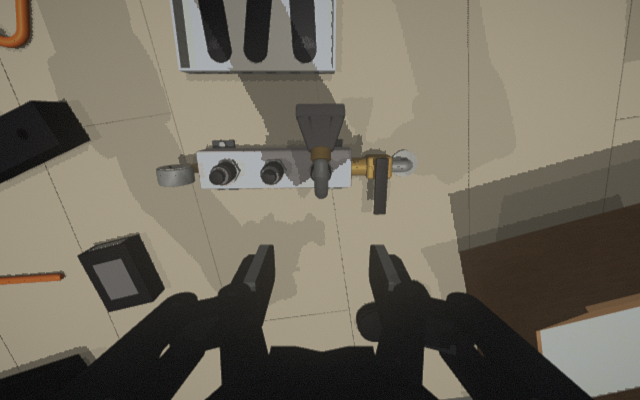

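View pics/s14.png

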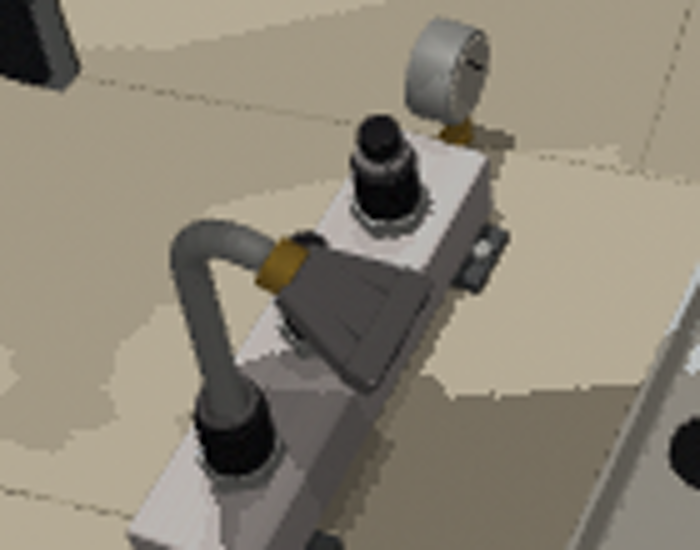

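The nozzle stands gripped and upright, and its head's midline stays within about 0.7 mm of the block's front direction over 80 mm. The arm is clear, so I'll hand in.

```bash
python3 -c "
from cell import bot
print(bot.close_job(), bot.observe()['t'])"
```

```text
the job is handed in; nothing more can be done
the job is handed in; nothing more can be done
```

I fitted the fan nozzle upright in the open outlet beside the brass valve, tugged it to prove the grip, released it, and handed the job in at about 21.5 s of the 54 s.

- **Push:** I went in past the jaws and seal until I felt the valve, and stopped at about 10 N on the hand. From the force slope (about 2.5 N/mm) and where it began, I put the valve at about 2.4 mm down. That is an estimate, as I had no direct reading of it.
- **Tug:** I pulled at about 12 N or more for roughly 0.9 s. The hand rose about 1.6 mm by the time the pull reached 12 N, and 1.9 mm at most.
    - The pull drifted up while I held still, and one reading showed 20.9 N, slightly over the 20 N at which the tube creeps. I eased it off at once.
    - With the force back to neutral the tube sat 1.1 mm above its pressed position. That leaves the valve about 1.3 mm open.
- **Last checks:**
    - The nozzle stands on its own with its head pointing square over the front: its midline stayed within about 0.7 mm over 80 mm.
    - Its top is at 180 mm, which agrees with the estimated depth.
    - The gripper was open and well clear when I handed in.
    - A rough fit to the side picture showed 1 to 2° of lean, within that view's error.
- **Disagreement:** The cameras disagreed on the outlet's position by 2 to 3 mm. The foot first rode on the funnel with up to 5 N of side force, so I moved it by feel until that was gone. It settled closest to the wrist camera's estimate.
- **Other objects:** I did not touch the jet nozzle, tray, black box or tape roll. I did not measure their positions again afterwards.

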